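# Wedge the sprung catch and open the writing-set drawer

## Task

The drawer of the small wooden cabinet is held shut by a sprung steel catch bar on the cabinet's top. Take the dark wooden wedge that stands on end, first lay it down flat on its base and let go of it, then take it again by its thick end and slide it, nose first, under the catch bar until the bar rests on the wedge's level part and stays up by itself. Then, with the wedge left in place, pull the drawer out to its stop, without disturbing the other things on the table.

Things in the scene. Friction and masses are not known exactly. Their poses are not given: they have to be found in the camera images.
- wedge: Dark wooden wedge 115 mm long, 26 wide, 24 thick, 0.16 kg; starts standing on its heel (flat thick end), nose up. Origin: centre of the heel face. z: heel to nose. x: base to back; base at x = -12 mm, back at +12 mm, level to z = 65 mm, then sloping to a nose 4 mm thick (x = -8) at z = 115 mm. y: across, sides at -13 and +13 mm. Lying flat on its base, x points up, origin 12 mm above the support.
- wedge_flat (a point): Point on the wedge's level back, 40 mm from the heel, at mid width. Leaned 20 degrees or more over the edge between heel and base and let go, the wedge falls flat onto its base.
- cab: Pale wooden cabinet, fixed; 200 mm deep (x), 260 wide (y), 100 high. Origin: centre of its underside; x front to back, z up; the drawer front faces -x, to the robot. Its top is bare but for the catch and a black box 25 mm high at x 38 to 94, y -118 to -42 mm. The table between robot and cabinet is clear 0.42 m and more from the robot's base axis and within 0.09 m either side of straight ahead.
- latch (a joint): Angle of the catch bar, rad: 0 shut, grows as its front end lifts (stop at 0.6). A spring shuts it: at latch_bar it takes about 2.7 N upwards to start it, 4 N where the wedge holds it. With the wedge's level part under it at latch_bar it reads about 0.16; above 0.10 the drawer is free. Shut, it lets the drawer move only about 4 mm.
- latch_bar (a point): Point under the catch bar, 95 mm before its hinge. The bar: steel rod 10 mm thick along the cabinet's x at cabinet y = +85 mm, hinge at x = +50 mm, at its front end a nose 16 mm wide hanging before the drawer. Shut, its underside is 10 mm above the cabinet's top, open from both sides. Slide the wedge in here, flat on the top, along cabinet +y from the middle; it takes up to 12 N.
- drawer (a joint): How far the drawer is out, in m: 0 shut, 0.08 at its stop. It slides towards the cabinet's -x with about 1.5 N of friction and stays where it is left.
- drawer_handle (a point): Middle of the drawer's handle: a round steel bar 10 mm thick and 90 mm long, parallel to the cabinet's y axis, 48 mm in front of the drawer's front, 80 mm above the table and 20 mm below the cabinet's top; it can be pinched from above.
- ink_bottle: Bystander: black ink bottle, 52 mm across, 105 tall; origin at the centre of its underside.
- food_cup: Bystander: closed round food cup, 88 mm across, 105 tall; origin at the centre of its underside.
- water_pot: Bystander: black open water pot, 80 mm across, 50 tall; origin at the centre of its underside.
- paperweight: Bystander: plain square-ended dark bar lying flat, 150 x 28 x 18 mm; origin at the centre of its underside.
- palette: Bystander: flat black round dish, 120 mm across, 18 tall; origin at the centre of its underside.
Not all that is in view belongs to the job. Leave any blue, purple or yellow look-alike of the wedge alone.

How it is judged:
By the outcome, as a careful person would: the job done as asked, in the order asked, and still so for the second after the job is handed in, with the robot touching nothing.
It also fails if it takes over 72 s, if anything falls off the work surface, if the arm or the gripper's body presses on something with over 40 N, if the wrist force passes 120 N, or if a joint passes its speed limit or range.

## Robot

A 7-joint arm with a two-finger parallel gripper is mounted at the origin on the work surface. World frame = base frame: x ahead of the robot, y to its left, z up, the work surface at z = 0. Lengths are in mm, angles in rad, forces in N, time in s.
With the tool pointing down it reaches from about 425 to 825 mm from the base axis. Payload 3.6 kg.
Tool frame: the origin (TCP) lies midway between the tips of the shut fingers; the grasp point (between the pads) lies 19 mm behind it (env.grip_point_offset is the distance from the TCP to the grasp point, in mm); x points along the fingers, y is the direction in which the jaws open and shut, and the axes are right-handed (so a half turn about x gives the same grasp; the last joint's range is limited). The gripper opens to 93 mm and grips with 3 to 60 N. Pads are 15 mm wide; open, the fingers measure 128 mm over their backs; the gripper's body (75 mm by 188 mm) begins 65 mm behind the grasp point.
Start: joints at [-1.21, 0.615, -0.013, 1.423, 0.008, 1.103, -0.04], TCP at [245.162, 601.961, 218.64] pointing down, gripper open.
Joint ranges: [-3.12, 3.12], [-0.3, 2.06], [-1.34, 1.32], [0.26, 2.42], [-1.36, 4.5], [0.01, 1.98], [-2.84, 2.84]. Speed limits (rad/s): [2.79, 2.79, 3.14, 3.14, 3.14, 3.14, 3.14].

## Interface

Orientations are given as a unit quaternion [x, y, z, w].
In Python, from bench import env gives the robot as it stands.
- The arm moves only by the tool play_rows, never from a script. Its argument "commands" is a list of rows, each a list of 6 numbers: the shift along the tool's x, y, z in mm, then the turn, a rotation vector about the tool's x, y, z in rad. A call has 1 to 5 rows; each row shifts and turns the pose as measured when the row begins, along the tool's axes as they then stand; what a row does not reach is not made up. A row lasts 1/10 s, in which the tool goes at most 50 mm and 8.59 degrees, less where a joint would pass 70% of its speed; a pose out of reach is approached as far as the arm can. A call with a gripper value outside its range is refused whole. "jaw" is the closure, from -1 (fully open) to 1 (shut), set as the call begins (left out, the last holds). The fingers move at their own pace and stop on an object; the grip force is fixed at half the most. Time passes only in rows, so rows that do not move let the fingers close. It gives the time, the measured TCP pose, the force and the opening at its end, in the units of the state.
- env.sense(): the state, without advancing time (a new reading comes with each control period).
- env.snapshot(name): name is "scene" or "top"; returns the picture (400x640x3 uint8, blue, green, red); there is no depth.
- env.get_calibration(name): a dict with "intrinsics" (3x3 intrinsics, pixels), "dist" ([k1, k2, p1, p2, k3] as OpenCV has them; the pictures are not rectified), "position" and "attitude" of the camera in the world. Camera axes: x right, y up, looking along -z (the intrinsics and any distortion apply to the point x, -y, -z); pixel columns grow to the right and rows downward; lengths in mm; the calibration is good to about 2 mm. A picture is of the moment at which its call begins. get_calibration takes no time and is no camera call.
- env.sign_off(): hands the job in, once; it reports no verdict.
The state is a dict: "t": time; "joint_positions": joint angles; "dq": joint speeds; "joint_efforts": joint torques, N m; "tool_pos": TCP position; "ee_rot": TCP orientation; "force": force on the tool from outside, world axes, zero at the start; "torque": the same for the moment, N m; "opening": finger opening in mm.
Only numpy, scipy, OpenCV 4.12 (cv2) and the standard library are available. Lean on these libraries where they do the work, as an engineer would, in place of code of your own. Each camera call takes 0.05 s, during which the arm holds its last target.

## Working session

There is one attempt and no reset: what is moved stays moved. The work goes in short steps, Python scripts to look and compute and a tool call to move; the robot and the scene stay as the last step left them, time stands still between calls to the robot, and variables do not carry over. Pictures are saved under pics/ and viewed, and the job is handed in when it is done.

Besides the shell and the picture viewer there is one more tool, called after "Call:" as name([rows], argument=value, ...), one row to a line, values as JSON. play_rows: Moves the arm, as the interface text tells. Its arguments: {"type":"object","properties":{"commands":{"type":"array"},"jaw":{"type":"number"}},"required":["commands"]}

```bash
ls; mkdir -p pics; python3 - <<'E'
from bench import env
import cv2
print(env.sense(), env.grip_point_offset)
for n in ("scene","top"):
    cv2.imwrite(f"pics/{n}0.png",env.snapshot(n)); print(n,env.get_calibration(n))
E
```

```text
pics
{'t': 0.0, 'joint_positions': array([-1.21049943,  0.61589856, -0.012628  ,  1.42489847,  0.00814772,
        1.1033863 , -0.04038063]), 'dq': array([ 0.00182545, -0.00013337,  0.00106517, -0.00084385,  0.00018739,
        0.00190426,  0.00043092]), 'joint_efforts': array([-5.10817142e-05, -4.58935082e+01,  2.09181458e-01, -1.65740114e+01,
       -6.10690797e-02,  2.06333800e-02,  2.36396654e-04]), 'tool_pos': array([244.89542089, 601.2473048 , 217.4947068 ]), 'ee_rot': array([ 0.13497602,  0.69407887, -0.13674751,  0.69378391]), 'force': array([-0.8761859 ,  0.889066  ,  0.98598495]), 'torque': array([-0.01565356, -0.02014742, -0.00676088]), 'opening': 93.00623005165299} 18.8
scene {'intrinsics': array([[473.07663086,   0.        , 322.47924227],
       [  0.        , 473.07663086, 197.75204051],
       [  0.        ,   0.        ,   1.        ]]), 'dist': array([-0.0588692,  0.       ,  0.       ,  0.       ,  0.       ]), 'position': array([1287.41220909,  449.60746577,  924.34814404]), 'attitude': array([0.18968165, 0.34063853, 0.79535704, 0.46410499])}
top {'intrinsics': array([[490.98370044,   0.        , 325.2392087 ],
       [  0.        , 490.98370044, 204.9017012 ],
       [  0.        ,   0.        ,   1.        ]]), 'dist': array([-0.0742178,  0.       ,  0.       ,  0.       ,  0.       ]), 'position': array([ 309.15326467,   16.54463165, 1403.761323  ]), 'attitude': array([-0.07247613,  0.06492899,  0.70852205, -0.69894774])}
```

View pics/scene0.png

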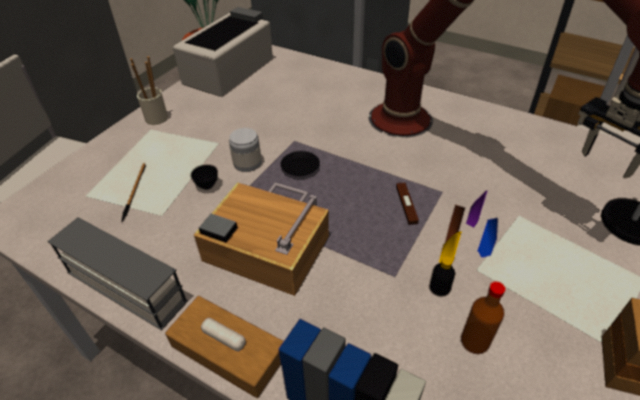

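View pics/top0.png

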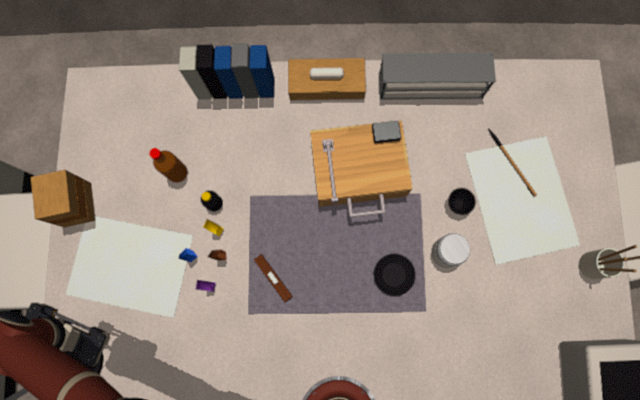

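Scene: dark wedge at about (455,225) behind the yellow one. Top: wedge at (217,255), yellow (213,228), blue (188,255), purple (205,286), cabinet about (362,160), with its handle towards (367,212). Next I enlarge these areas.

```bash
cat > h.py <<'E'
import numpy as np, cv2
from scipy.spatial.transform import Rotation as R
from bench import env
def cam(n):
    c=env.get_calibration(n); A=R.from_quat(c["attitude"]).as_matrix()@np.diag([1,-1,-1.])
    return c["intrinsics"],np.array(c["dist"]),np.array(c["position"]),A
def proj(n,P):
    K,d,p,A=cam(n); P=np.atleast_2d(np.array(P,float))
    rv=cv2.Rodrigues(A.T)[0]; 
    return cv2.projectPoints(P,rv,-A.T@p,K,d)[0].reshape(-1,2)
def unproj(n,uv,z):
    K,d,p,A=cam(n); uv=np.atleast_2d(np.array(uv,float))
    q=cv2.undistortPoints(uv.reshape(-1,1,2),K,d).reshape(-1,2)
    r=np.c_[q,np.ones(len(q))]@A.T
    return p+r*((z-p[2])/r[:,2])[:,None]
def crop(img,u0,v0,u1,v1,s,name):
    cv2.imwrite(name,cv2.resize(img[v0:v1,u0:u1],None,fx=s,fy=s,interpolation=cv2.INTER_CUBIC))
E
python3 - <<'E'
from h import *
t=cv2.imread("pics/top0.png");s=cv2.imread("pics/scene0.png")
crop(t,150,180,270,300,5,"pics/a1.png")
crop(t,300,110,425,230,5,"pics/a2.png")
crop(s,400,170,520,300,4,"pics/a3.png")
crop(s,180,170,350,300,4,"pics/a4.png")
print(unproj("top",[[217,258],[213,232],[188,258],[205,288],[211,205]],0).round(), proj("scene",[[0,0,0]]),proj("top",[[0,0,0]]))
E
```

```text
[[435. 343.   0.]
 [511. 357.   0.]
 [436. 427.   0.]
 [350. 375.   0.]
 [591. 365.   0.]] [[399.97532014 117.74386244]] [[338.88877475 415.98053111]]
```

View pics/a1.png

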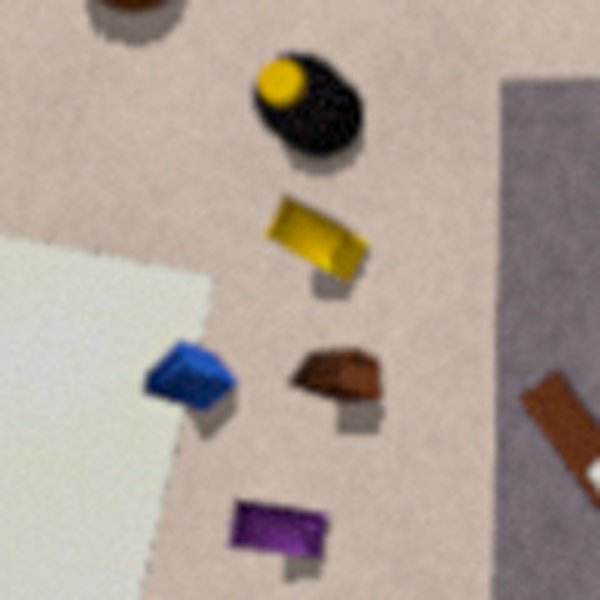

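View pics/a2.png

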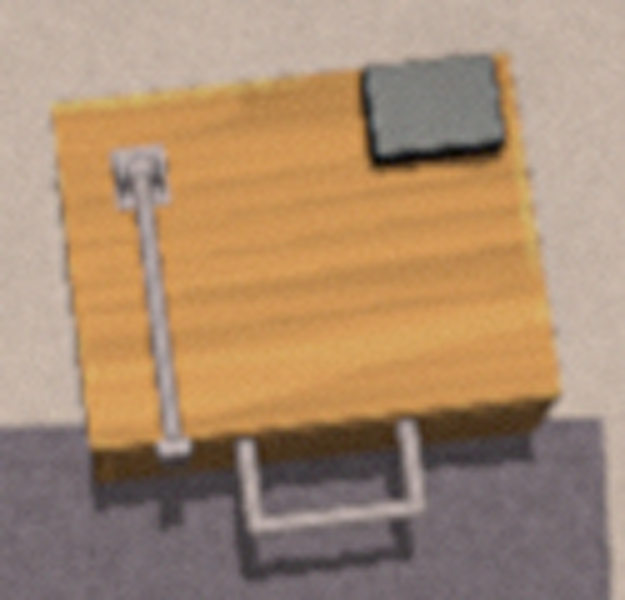

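View pics/a3.png

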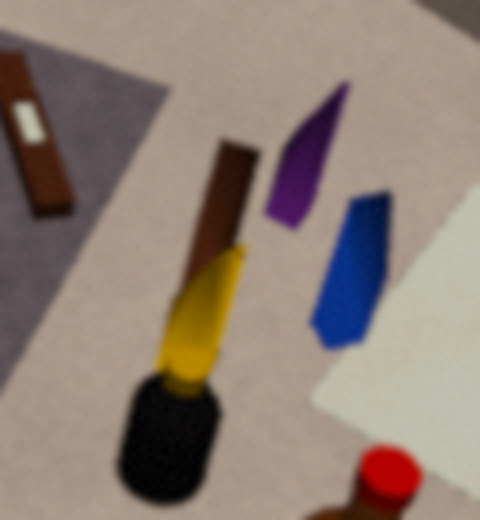

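View pics/a4.png

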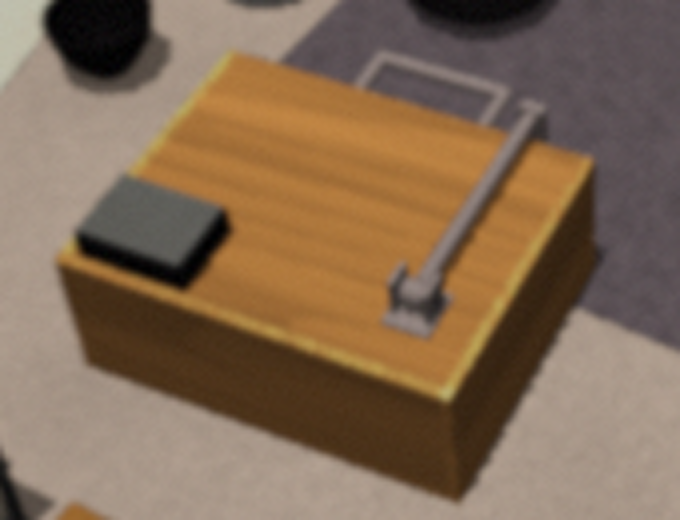

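```bash
cat > fit.py <<'E'
from h import *
from scipy.optimize import minimize, least_squares
t=cv2.imread("pics/top0.png");s=cv2.imread("pics/scene0.png")
# cabinet
top=np.array([[55,103],[508,55],[558,393],[93,443]]);sc=np.array([[450,397],[62,258],[233,53],[592,160]])
tp=(top+.5)/5-.5+[300,110]; sp=(sc+.5)/4-.5+[180,170]
C=np.array([[100,130,100],[100,-130,100],[-100,-130,100],[-100,130,100.]])
def cabw(p,P):
    P=np.atleast_2d(P); c,sn=np.cos(p[2]),np.sin(p[2]); return np.c_[p[0]+c*P[:,0]-sn*P[:,1],p[1]+sn*P[:,0]+c*P[:,1],P[:,2]]
def res(p): return np.r_[(proj("top",cabw(p,C))-tp).ravel(),(proj("scene",cabw(p,C))-sp).ravel()]
r=least_squares(res,[660,-40,0.1]); print("cab",r.x, r.fun.round(1)); 
for z,n,q in((100,"top",tp),(100,"scene",sp)): print(n,unproj(n,q,z).mean(0))
H=cabw(r.x,[[-148,0,80],[-45,85,110],[50,85,110]]);print(H.round(1))
# wedge
V=np.array([[x,y,z] for y in(-13,13) for x,z in((-12,0),(12,0),(12,65),(-8,115),(-12,115))],float)
def mask(img,u0,v0,u1,v1):
    h=cv2.cvtColor(img,cv2.COLOR_BGR2HSV); hh,S,v=[h[...,i].astype(int) for i in range(3)]
    m=((hh<12)|(hh>170))&(S>110)&(v<140); o=np.zeros(m.shape,np.uint8); o[v0:v1,u0:u1]=m[v0:v1,u0:u1]; return o
mt=mask(t,205,247,230,265); ms=mask(s,440,200,468,262); print(mt.sum(),ms.sum())
hs=cv2.cvtColor(s,cv2.COLOR_BGR2HSV)
yel=((hs[...,0]>15)&(hs[...,0]<35)&(hs[...,1]>150)).astype(np.uint8); yel|=(hs[...,2]<45).astype(np.uint8); yel=cv2.dilate(yel,np.ones((3,3),np.uint8)); yel[228:]=1
K=8
def poly(n,p):
    uv=proj(n,cabw(p,V)); o=np.zeros((400,640),np.float32)
    u0,v0=uv.min(0).astype(int)-3; W=60;Hh=90
    big=np.zeros((Hh*K,W*K),np.uint8)
    hull=cv2.convexHull(((uv-[u0,v0]+.5)*K).astype(np.float32)).astype(np.int32); cv2.fillConvexPoly(big,hull,1)
    o[v0:v0+Hh,u0:u0+W]=cv2.resize(big.astype(np.float32),(W,Hh),interpolation=cv2.INTER_AREA); return o
def cost(p):
    a=np.abs(poly("top",p[:3])-mt).sum(); b=(np.abs(poly("scene",p[:3])-ms)*(1-yel)).sum(); return a+b
R_=[]
for y0 in np.arange(0,6.28,.4):
    q=minimize(cost,[435,343,y0],method="Nelder-Mead",options=dict(initial_simplex=np.array([[435,343,y0],[443,343,y0],[435,351,y0],[435,343,y0+.3]])))
    R_.append((q.fun,*q.x))
R_.sort(); print(np.array(R_[:8]).round(2))
b=R_[0][1:]
for n,img,w,k in(("top",t,(150,180,270,300),5),("scene",s,(400,170,520,300),4)):
    im=cv2.resize(img[w[1]:w[3],w[0]:w[2]],None,fx=k,fy=k,interpolation=cv2.INTER_CUBIC)
    uv=((proj(n,cabw(b,V))-[w[0],w[1]]+.5)*k).astype(int)
    for i,j in[(i,(i+1)%5) for i in range(5)]+[(5+i,5+(i+1)%5) for i in range(5)]+[(i,i+5) for i in range(5)]:
        cv2.line(im,tuple(map(int,uv[i])),tuple(map(int,uv[j])),(0,255,0) if i!=3 else (255,0,255),1)
    cv2.imwrite(f"pics/fit_{n}.png",im)
E
python3 fit.py; python3 -c "
import cv2,numpy as np
a=cv2.imread('pics/fit_top.png')[250:500,200:500];b=cv2.imread('pics/fit_scene.png')[100:400,100:350]
a=cv2.resize(a,(360,300));cv2.imwrite('pics/fit.png',np.hstack([a,b]))"
```

```text
cab [ 6.95061741e+02 -6.90473630e+01  1.00719692e-01] [-1.1 -0.6  0.3 -1.1  0.9  0.2 -0.9  0.9  0.2  0.7 -1.9 -0.3 -0.1 -1.7
  1.4 -0.5]
top [694.58657654 -69.57658969 100.        ]
scene [696.44555388 -67.69045186 100.        ]
[[547.8 -83.9  80. ]
 [641.7  11.  110. ]
 [736.3  20.5 110. ]]
96 261Traceback (most recent call last):
  File "fit.py", line 33, in <module>
    q=minimize(cost,[435,343,y0],method="Nelder-Mead",options=dict(initial_simplex=np.array([[435,343,y0],[443,343,y0],[435,351,y0],[435,343,y0+.3]])))
    res = _minimize_neldermead(fun, x0, args, callback, bounds=bounds,
                               **options)
    fxr = func(xr)
    fx = function(np.copy(x), *(wrapper_args + args))
  File "fit.py", line 30, in cost
    a=np.abs(poly("top",p[:3])-mt).sum(); b=(np.abs(poly("scene",p[:3])-ms)*(1-yel)).sum(); return a+b
                                                    ~~~~^^^^^^^^^^^^^^^
  File "fit.py", line 24, in poly
    uv=proj(n,cabw(p,V)); o=np.zeros((400,640),np.float32)
  File "h.py", line 8, in proj
    K,d,p,A=cam(n); P=np.atleast_2d(np.array(P,float))
            ~~~^^^
  File "h.py", line 5, in cam
    c=env.get_calibration(n); A=R.from_quat(c["attitude"]).as_matrix()@np.diag([1,-1,-1.])
ValueError: time passes only in moves, steps and waits
[ WARN:0@0.018] global loadsave.cpp:275 findDecoder imread_('pics/fit_top.png'): can't open/read file: check file path/integrity
Traceback (most recent call last):
TypeError: 'NoneType' object is not subscriptable
```

```bash
python3 - <<'E'
import pickle
from bench import env
pickle.dump({n:env.get_calibration(n) for n in("top","scene")},open("cal.pkl","wb"))
E
sed -i 's/c=env.get_calibration(n);/c=CAL[n];/; s/^def cam/import pickle\nCAL=pickle.load(open("\.\/cal.pkl","rb"))\ndef cam/' h.py
python3 fit.py; python3 -c "
import cv2,numpy as np
a=cv2.imread('pics/fit_top.png')[250:500,200:500];b=cv2.imread('pics/fit_scene.png')[100:400,100:350]
a=cv2.resize(a,(360,300));cv2.imwrite('pics/fit.png',np.hstack([a,b]))"
```

```text
cab [ 6.95061741e+02 -6.90473630e+01  1.00719692e-01] [-1.1 -0.6  0.3 -1.1  0.9  0.2 -0.9  0.9  0.2  0.7 -1.9 -0.3 -0.1 -1.7
  1.4 -0.5]
top [694.58657654 -69.57658969 100.        ]
scene [696.44555388 -67.69045186 100.        ]
[[547.8 -83.9  80. ]
 [641.7  11.  110. ]
 [736.3  20.5 110. ]]
96 261
[[9.3050e+01 4.4364e+02 3.3072e+02 1.6200e+00]
 [9.3450e+01 4.4222e+02 3.3049e+02 1.6600e+00]
 [9.3970e+01 4.4172e+02 3.3028e+02 1.6400e+00]
 [9.4660e+01 4.4013e+02 3.2970e+02 1.7000e+00]
 [9.4950e+01 4.4091e+02 3.2992e+02 1.7000e+00]
 [1.1022e+02 4.4296e+02 3.2978e+02 1.3000e-01]
 [1.1050e+02 4.4236e+02 3.2957e+02 6.4300e+00]
 [1.1117e+02 4.4299e+02 3.2967e+02 6.4100e+00]]
```

View pics/fit.png

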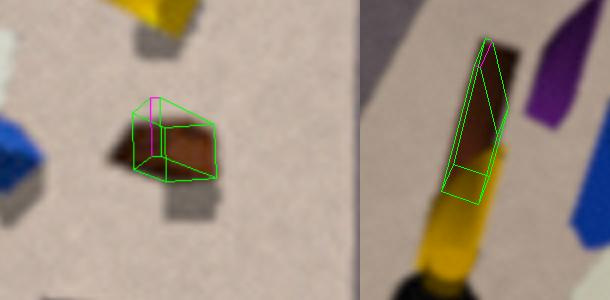

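```bash
python3 - <<'E'
import cv2,numpy as np
np.set_printoptions(linewidth=250)
for n,(u0,v0,u1,v1) in(("top",(206,247,229,268)),("scene",(442,202,470,236))):
    h=cv2.cvtColor(cv2.imread(f"pics/{n}0.png"),cv2.COLOR_BGR2HSV)[v0:v1,u0:u1]
    for i in(1,2): print(n,"HSV"[i]);print(h[...,i])
E
```

```text
top S
[[ 40  39  40  39  41  38  38  38  37  38  38  37  38  40  43  41  42  39  38  37  38  43  39]
 [ 38  38  38  40  42  42  40  39  37  42  39  39  43  41  43  39  41  39  41  40  36  39  38]
 [ 39  41  43  40  38  38  40  42  46  46  50  56  59  62  65  66  54  43  39  39  37  40  40]
 [ 39  40  40  38  37  45  49  64  66  76  95 100 116 120 131 118  89  67  54  42  38  39  40]
 [ 37  39  39  39  41  58  98 149 152 149 164 168 183 185 218 193 146 126  92  63  40  38  41]
 [ 39  38  38  43  56  98 159 246 176 212 203 208 166 215 211 179 165 199 160  85  42  39  39]
 [ 39  41  39  45  68 162 209 208 151 173 178 206 183 191 176 226 198 201 219 109  49  40  36]
 [ 39  40  44  48 145 220 199 178 199 223 162 208 167 189 185 195 182 210 205 125  50  41  38]
 [ 39  41  48  95 176 255 185 214 191 189 189 190 164 185 190 197 176 188 192 128  50  42  38]
 [ 37  48  59 109 255 202 213 201 209 222 190 196 200 185 190 204 179 189 199 122  51  40  36]
 [ 39  46  51  55  64  89 187 187 192 202 234 250 192 175 184 188 188 203 199 137  64  41  38]
 [ 41  43  40  40  42  53  57  60 101 154 228 194
[... 10041 characters left out ...]
 169 169]
 [170 170 168 170 162 135 100  76  69  66  66  63  59  56  50  49  78 123 153 167 169 171 170 171 169 169 168 168]
 [169 171 173 170 159 127  93  71  68  69  69  63  62  55  52  58  89 129 154 169 171 171 171 172 172 169 169 171]
 [172 171 173 169 154 120  83  71  70  69  69  65  63  63  71  89 112 137 158 171 174 172 172 173 172 172 171 170]
 [170 171 171 167 146 108  80  69  69  71  71  70  69  80  99 119 135 141 147 161 170 170 171 172 173 173 173 173]
 [170 171 172 165 137 101  77  70  70  72  75  76  85  98 113 132 148 153 152 161 168 171 169 172 172 172 170 172]
 [174 173 170 159 129  91  73  70  71  73  78  84  92 102 115 135 156 167 171 169 172 172 170 172 173 173 170 170]]
```

```bash
python3 - <<'E'
s=open("fit.py").read()
s=s.replace("m=((hh<12)|(hh>170))&(S>110)&(v<140)","m=(S>90)&(v<115)")
s=s.replace("yel=((hs","ms[228:]=0\nyel=((hs").replace("yel|=(hs[...,2]<45).astype(np.uint8); ","")
open("fit.py","w").write(s)
E
python3 fit.py; python3 -c "
import cv2,numpy as np
a=cv2.imread('pics/fit_top.png')[250:500,200:500];b=cv2.imread('pics/fit_scene.png')[100:400,100:350]
a=cv2.resize(a,(360,300));cv2.imwrite('pics/fit.png',np.hstack([a,b]))"
```

```text
cab [ 6.95061741e+02 -6.90473630e+01  1.00719692e-01] [-1.1 -0.6  0.3 -1.1  0.9  0.2 -0.9  0.9  0.2  0.7 -1.9 -0.3 -0.1 -1.7
  1.4 -0.5]
top [694.58657654 -69.57658969 100.        ]
scene [696.44555388 -67.69045186 100.        ]
[[547.8 -83.9  80. ]
 [641.7  11.  110. ]
 [736.3  20.5 110. ]]
132 388
[[8.4670e+01 4.4274e+02 3.2855e+02 6.4100e+00]
 [8.5220e+01 4.4338e+02 3.2862e+02 6.4300e+00]
 [8.5530e+01 4.4323e+02 3.2847e+02 6.4200e+00]
 [8.6000e+01 4.4333e+02 3.2798e+02 1.4000e-01]
 [9.7030e+01 4.4222e+02 3.3276e+02 1.2300e+00]
 [9.7830e+01 4.4240e+02 3.3289e+02 1.2000e+00]
 [9.8480e+01 4.4227e+02 3.3314e+02 1.2500e+00]
 [1.1770e+02 4.4388e+02 3.3138e+02 8.1000e-01]]
```

View pics/fit.png

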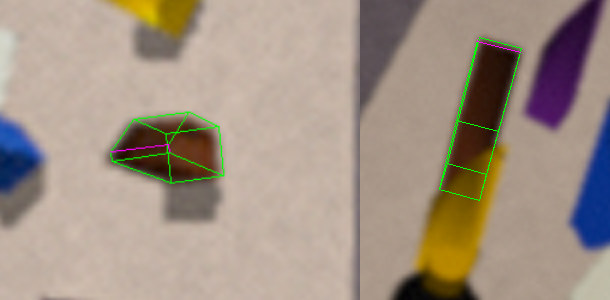

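```bash
cat >> fit.py <<'E'
print("----")
ims=[]
for y0 in(.13,1.7,3.27,4.84):
    q=min((minimize(lambda p:cost([p[0],p[1],np.clip(p[2],y0-.5,y0+.5)]),[x,y,y0],method="Nelder-Mead",options=dict(initial_simplex=np.array([[x,y,y0],[x+8,y,y0],[x,y+8,y0],[x,y,y0+.2]]))) for x in(430,443) for y in(328,338)),key=lambda q:q.fun)
    print(q.fun.round(1),q.x.round(2)); b=q.x
    k=14;w=(203,243,233,270)
    im=cv2.resize(t[w[1]:w[3],w[0]:w[2]],None,fx=k,fy=k,interpolation=cv2.INTER_CUBIC)
    im=cv2.convertScaleAbs(im,alpha=1.3)
    if y0==.13: ims.append(im.copy())
    uv=((proj("top",cabw(b,V))-[w[0],w[1]]+.5)*k).astype(int)
    for i,j in[(i,(i+1)%5) for i in range(5)]+[(5+i,5+(i+1)%5) for i in range(5)]+[(i,i+5) for i in range(5)]:
        cv2.line(im,tuple(map(int,uv[i])),tuple(map(int,uv[j])),(0,255,0) if i!=3 else (255,0,255),1)
    ims.append(im)
ims=ims[:4]
o=np.vstack([np.hstack(ims[:2]),np.hstack(ims[2:])]);cv2.imwrite("pics/cand.png",cv2.resize(o,None,fx=.78,fy=.78))
E
python3 fit.py | sed -n '/----/,$p'
```

```text
----
84.2 [4.4258e+02 3.2835e+02 1.3000e-01]
97.1 [442.32 333.14   1.23]
126.4 [435.57 327.25   3.28]
126.5 [438.02 326.84   4.87]
```

View pics/cand.png

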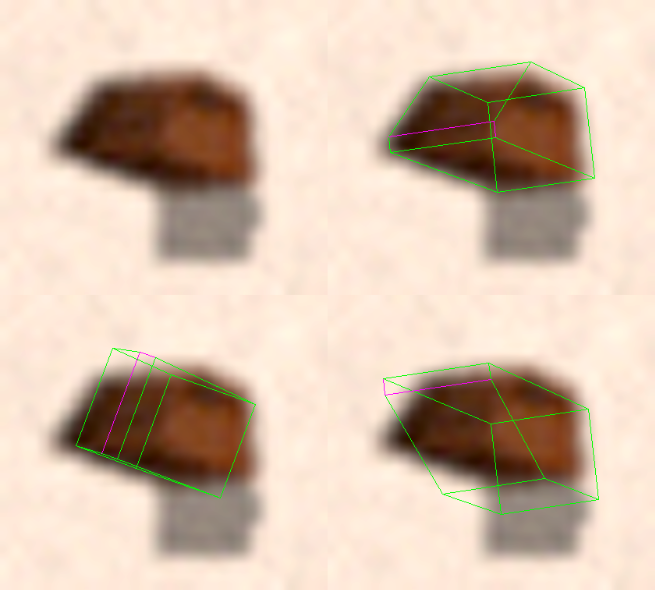

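```bash
python3 - <<'E'
from h import *
from fit import cabw
E
python3 - <<'E'
from h import *
f=lambda u,v:((u+.5)/5-.5+150,(v+.5)/5-.5+180)
for n,p in dict(wedge=(340,375),yellow=(318,240),blue=(190,375),purple=(280,530)).items(): print(n,unproj("top",f(*p),57).round())
print("paperweight",unproj("top",[[256,257],[263,253],[292,295],[284,301]],18).round())
print("palette",unproj("top",[[374,274],[415,274],[394,254],[394,295]],18).round())
s=env.sense(); print(R.from_quat(s["ee_rot"]).as_matrix().round(3))
E
```

```text
cab [ 6.95061741e+02 -6.90473630e+01  1.00719692e-01] [-1.1 -0.6  0.3 -1.1  0.9  0.2 -0.9  0.9  0.2  0.7 -1.9 -0.3 -0.1 -1.7
  1.4 -0.5]
top [694.58657654 -69.57658969 100.        ]
scene [696.44555388 -67.69045186 100.        ]
[[547.8 -83.9  80. ]
 [641.7  11.  110. ]
 [736.3  20.5 110. ]]
132 388
[[8.4670e+01 4.4274e+02 3.2855e+02 6.4100e+00]
 [8.5220e+01 4.4338e+02 3.2862e+02 6.4300e+00]
 [8.5530e+01 4.4323e+02 3.2847e+02 6.4200e+00]
 [8.6000e+01 4.4333e+02 3.2798e+02 1.4000e-01]
 [9.7030e+01 4.4222e+02 3.3276e+02 1.2300e+00]
 [9.7830e+01 4.4240e+02 3.3289e+02 1.2000e+00]
 [9.8480e+01 4.4227e+02 3.3314e+02 1.2500e+00]
 [1.1770e+02 4.4388e+02 3.3138e+02 8.1000e-01]]
----
84.2 [4.4258e+02 3.2835e+02 1.3000e-01]
97.1 [442.32 333.14   1.23]
126.4 [435.57 327.25   3.28]
126.5 [438.02 326.84   4.87]
wedge [[439. 328.  57.]]
yellow [[515. 343.  57.]]
blue [[440. 412.  57.]]
purple [[355. 359.  57.]]
paperweight [[435. 227.  18.]
 [446. 208.  18.]
 [328. 125.  18.]
 [312. 148.  18.]]
palette [[ 383. -104.   18.]
 [ 381. -220.   18.]
 [ 438. -163.   18.]
 [ 324. -158.   18.]]
[[-0.001  0.377  0.926]
 [-0.002  0.926 -0.377]
 [-1.    -0.002  0.   ]]
```

```bash
cat > pl.py <<'E'
from h import *
from scipy.spatial.transform import Slerp
def down(yaw_y,lean=0.0,about='y'):
    # tool down with tool y at yaw_y (rad); then lean about tool y by lean
    x=np.array([0,0,-1.]);y=np.array([np.cos(yaw_y),np.sin(yaw_y),0]);M=np.c_[x,y,np.cross(x,y)]
    return R.from_matrix(M)*R.from_rotvec([0,lean,0])
def plan(pos,rot,n=None):
    s=env.sense();p0=np.array(s["tool_pos"]);r0=R.from_quat(s["ee_rot"]);pos=np.array(pos,float)
    if rot is None: rot=r0
    d=np.linalg.norm(pos-p0);a=np.degrees((r0.inv()*rot).magnitude())
    if n is None:n=int(max(np.ceil(d/45),np.ceil(a/8),1))
    sl=Slerp([0,1],R.concatenate([r0,rot]))
    ts=np.linspace(0,1,n+1);print("dist %.1f ang %.1f n %d tot"%(d,a,n),(r0.inv().apply(pos-p0)).round(1),(r0.inv()*rot).as_rotvec().round(3), "t",round(s["t"],2))
    for i in range(n):
        ra,rb=sl(ts[i]),sl(ts[i+1]); print(list(ra.inv().apply((pos-p0)/n).round(1))+list((ra.inv()*rb).as_rotvec().round(3)))
def st():
    s=env.sense();M=R.from_quat(s["ee_rot"]).as_matrix()
    print("t %.2f"%s["t"],"p",np.array(s["tool_pos"]).round(1),"x",M[:,0].round(3),"y",M[:,1].round(3),"F",np.array(s["force"]).round(1),"open",round(s["opening"],1),"q",np.array(s["joint_positions"]).round(2))
E
python3 - <<'E' | sed 's/np.float64//g'
from pl import *
plan([436,329,200],down(np.pi/2+.13))
E
```

```text
dist 333.1 ang 29.6 n 8 tot [  18.  -180.1  279.7] [-0.517 -0.001  0.002] t 0.1
[(2.3), (-22.5), (35.0), (-0.065), (-0.0), (0.0)]
[(2.3), (-24.7), (33.4), (-0.065), (-0.0), (0.0)]
[(2.2), (-26.8), (31.8), (-0.065), (-0.0), (0.0)]
[(2.2), (-28.8), (30.0), (-0.065), (-0.0), (0.0)]
[(2.2), (-30.7), (28.0), (-0.065), (-0.0), (0.0)]
[(2.2), (-32.4), (26.0), (-0.065), (-0.0), (0.0)]
[(2.2), (-34.1), (23.9), (-0.065), (-0.0), (0.0)]
[(2.2), (-35.5), (21.6), (-0.065), (-0.0), (0.0)]
```

Call:
play_rows([
  [2, -22.5, 35, -0.065, 0, 0],
  [2, -24.7, 33.4, -0.065, 0, 0],
  [2, -26.8, 31.8, -0.065, 0, 0],
  [2, -28.8, 30, -0.065, 0, 0],
  [2, -30.7, 28, -0.065, 0, 0],
], jaw=-0.18)

```text
t: 0.6
tool_pos: [361.1, 433.0, 203.3]
ee_rot: [0.011, 0.71, -0.012, 0.704]
force: [1.3, 0.6, -0.7]
opening: 58.0
```

```bash
python3 - <<'E' | sed 's/np.float64//g'
from pl import *
st();plan([436,329,200],down(np.pi/2+.13))
E
```

```text
t 0.60 p [361.1 433.  203.3] x [-0.008 -0.002 -1.   ] y [ 0.032  0.999 -0.002] F [ 1.3  0.6 -0.7] open 58.0 q [-0.84  0.5  -0.11  1.69  0.06  0.96  0.57]
dist 128.2 ang 9.3 n 3 tot [   2.9 -101.6   78.2] [-0.162 -0.008  0.002] t 0.6
[(1.0), (-33.9), (26.1), (-0.054), (-0.003), (0.001)]
[(1.0), (-35.2), (24.2), (-0.054), (-0.003), (0.001)]
[(1.1), (-36.5), (22.3), (-0.054), (-0.003), (0.001)]
```

Call:
play_rows([
  [1, -34, 26, -0.055, 0, 0],
  [1, -35, 24, -0.055, 0, 0],
  [1, -36, 22, -0.055, 0, 0],
  [0, 0, 0, 0, 0, 0],
])

```text
t: 1.0
tool_pos: [442.4, 316.5, 197.8]
ee_rot: [-0.049, 0.709, 0.042, 0.703]
force: [-0.6, -0.0, -0.6]
opening: 54.8
```

```bash
python3 - <<'E' | sed 's/np.float64//g'
from pl import *
st();plan([436,329,200],down(np.pi/2+.13))
for n in("top","scene"): cv2.imwrite(f"pics/{n}1.png",env.snapshot(n))
t=cv2.imread("pics/top1.png");s=cv2.imread("pics/scene1.png")
a=cv2.resize(t[190:310,140:260],(400,400),interpolation=2);b=cv2.resize(s[140:260,390:510],(400,400),interpolation=2);cv2.imwrite("pics/b1.png",np.hstack([a,b]))
E
```

```text
t 1.00 p [442.4 316.5 197.8] x [-0.008 -0.01  -1.   ] y [-0.129  0.992 -0.009] F [-0.6 -0.  -0.6] open 54.8 q [-0.57  0.48 -0.14  1.75  0.08  0.93  0.96]
dist 14.2 ang 0.7 n 1 tot [-2.3 13.2 -4.8] [-0.001 -0.009  0.009] t 1.0
[(-2.3), (13.2), (-4.8), (-0.001), (-0.009), (0.009)]
```

View pics/b1.png

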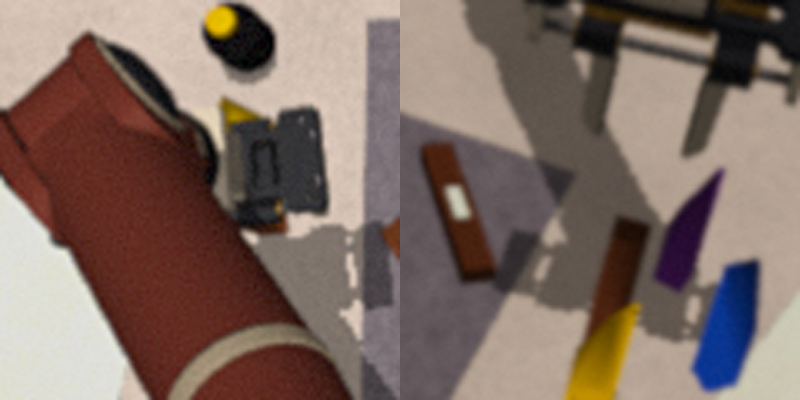

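Call:
play_rows([
  [0, 13, -5, 0, -0.009, 0.009],
  [0, 0, 0, 0, 0, 0],
  [0, 0, 0, 0, 0, 0],
])

```text
t: 1.4
tool_pos: [426.7, 341.3, 197.9]
ee_rot: [-0.048, 0.707, 0.055, 0.704]
force: [0.2, 0.4, 0.1]
opening: 54.8
```

```bash
python3 - <<'E' | sed 's/np.float64//g'
from pl import *
st();plan([436,329,125],down(np.pi/2+.13),1)
E
```

```text
t 1.40 p [426.7 341.3 197.9] x [-0.005  0.009 -1.   ] y [-0.145  0.989  0.01 ] F [0.2 0.4 0.1] open 54.8 q [-0.61  0.48 -0.15  1.75  0.07  0.91  0.93]
dist 74.5 ang 1.1 n 1 tot [ 72.7 -14.2   7.7] [ 0.016 -0.004 -0.01 ] t 1.4
[(72.7), (-14.2), (7.7), (0.016), (-0.004), (-0.01)]
```

Call:
play_rows([
  [0, 0, 0, 0, 0, 0],
])

```text
t: 1.5
tool_pos: [425.4, 342.8, 197.9]
ee_rot: [-0.049, 0.707, 0.056, 0.704]
force: [-0.6, -0.3, 0.1]
opening: 54.9
```

Call:
play_rows([
  [0, 0, 0, 0, 0, 0],
])

```text
t: 1.6
tool_pos: [424.9, 343.5, 197.9]
ee_rot: [-0.05, 0.707, 0.057, 0.703]
force: [-0.2, -0.8, -1.0]
opening: 55.0
```

Call:
play_rows([
  [10, 0, 0, 0, 0, 0],
])

```text
t: 1.7
tool_pos: [425.4, 344.7, 188.8]
ee_rot: [-0.049, 0.706, 0.058, 0.704]
force: [0.2, -0.2, -0.3]
opening: 55.0
```

Call:
play_rows([
  [0, 0, 0, 0, 0, 0],
])

```text
t: 1.8
tool_pos: [424.5, 344.0, 187.2]
ee_rot: [-0.05, 0.707, 0.057, 0.703]
force: [-0.6, -0.4, 0.2]
opening: 55.2
```

Call:
play_rows([
  [0, 0, 0, 0, 0, 0],
])

```text
t: 1.9
tool_pos: [424.5, 343.8, 186.9]
ee_rot: [-0.05, 0.707, 0.057, 0.703]
force: [0.2, 0.1, -0.1]
opening: 54.8
```

```bash
python3 - <<'E' | sed 's/np.float64//g'
from pl import *
st();plan([436,329,150],down(np.pi/2+.13),1)
E
```

```text
t 1.90 p [424.5 343.8 186.9] x [-0.006  0.009 -1.   ] y [-0.151  0.989  0.01 ] F [ 0.2  0.1 -0.1] open 54.8 q [-0.61  0.49 -0.15  1.77  0.08  0.89  0.93]
dist 41.4 ang 1.4 n 1 tot [ 36.7 -16.8   9.2] [ 0.021 -0.004 -0.01 ] t 1.9
[(36.7), (-16.8), (9.2), (0.021), (-0.004), (-0.01)]
```

Call:
play_rows([
  [12, -6, 3, 0.01, 0, -0.005],
  [12, -5, 3, 0.01, 0, -0.005],
  [6, -2, 1, 0, 0, 0],
  [2, 0, 0, 0, 0, 0],
  [0, 0, 0, 0, 0, 0],
])

```text
t: 2.4
tool_pos: [434.4, 329.4, 150.8]
ee_rot: [-0.046, 0.708, 0.044, 0.704]
force: [-0.1, -0.2, 0.4]
opening: 55.1
```

```bash
python3 - <<'E' | sed 's/np.float64//g'
from pl import *
st();plan([436,329,125],down(np.pi/2+.13),1)
E
```

```text
t 2.40 p [434.4 329.4 150.8] x [-0.005 -0.004 -1.   ] y [-0.127  0.992 -0.003] F [-0.1 -0.2  0.4] open 55.1 q [-0.6   0.54 -0.13  1.81  0.09  0.81  0.92]
dist 25.8 ang 0.4 n 1 tot [25.7 -0.5  1.7] [-0.003 -0.006  0.003] t 2.4
[(25.7), (-0.5), (1.7), (-0.003), (-0.006), (0.003)]
```

```bash
python3 - <<'E'
from pl import *
s=env.snapshot("scene");cv2.imwrite("pics/b2.png",cv2.resize(s[130:270,390:530],(560,560),interpolation=2))
print(proj("scene",[[434,329,131+19],[441,329,115]]))
E
```

```text
[[462.73526539 195.84668416]
 [459.04493725 208.11861741]]
```

View pics/b2.png

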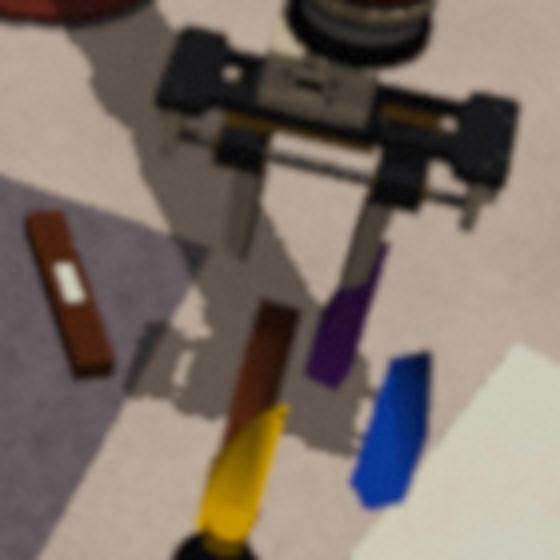

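The scene picture shows the finger tips at zoomed (240,255) and (355,285), straddling the wedge nose at (280,308) in line. Descending.

Call:
play_rows([
  [20, 0, 2, 0, -0.005, 0],
  [20, 0, 0, 0, 0, 0],
  [15, 0, 0, 0, 0, 0],
  [8, 0, 0, 0, 0, 0],
  [0, 0, 0, 0, 0, 0],
])

```text
t: 2.95
tool_pos: [438.2, 332.3, 88.6]
ee_rot: [-0.044, 0.704, 0.046, 0.708]
force: [-0.1, 0.5, -0.1]
opening: 54.6
```

```bash
python3 - <<'E' | sed 's/np.float64//g'
from pl import *
st();plan([436,329,59],down(np.pi/2+.13),1)
E
```

```text
t 2.95 p [438.2 332.3  88.6] x [ 0.005  0.003 -1.   ] y [-0.128  0.992  0.002] F [-0.1  0.5 -0.1] open 54.6 q [-0.61  0.63 -0.12  1.86  0.11  0.66  0.9 ]
dist 29.9 ang 0.4 n 1 tot [29.6 -3.1 -2.8] [-0.002  0.006 -0.002] t 2.95
[(29.6), (-3.1), (-2.8), (-0.002), (0.006), (-0.002)]
```

Call:
play_rows([
  [12, -2, -2, 0, 0.005, 0],
  [10, -1, -1, 0, 0, 0],
  [6, 0, 0, 0, 0, 0],
  [1, 0, 0, 0, 0, 0],
  [0, 0, 0, 0, 0, 0],
])

```text
t: 3.45
tool_pos: [436.6, 329.8, 58.9]
ee_rot: [-0.044, 0.705, 0.047, 0.707]
force: [0.3, -0.6, -0.3]
opening: 54.5
```

Call:
play_rows([
  [0, 0, 0, 0, 0, 0],
  [0, 0, 0, 0, 0, 0],
  [0, 0, 0, 0, 0, 0],
  [0, 0, 0, 0, 0, 0],
  [0, 0, 0, 0, 0, 0],
], jaw=1)

```text
t: 3.95
tool_pos: [437.3, 330.3, 59.9]
ee_rot: [-0.043, 0.704, 0.047, 0.707]
force: [0.5, -0.0, -1.8]
opening: 26.0
```

```bash
python3 - <<'E' | sed 's/np.float64//g'
from pl import *
st()
for n,w in(("top",(150,190,270,310)),("scene",(390,130,510,250))):
    s=env.snapshot(n);cv2.imwrite(f"pics/c_{n}.png",cv2.resize(s[w[1]:w[3],w[0]:w[2]],(480,480),interpolation=2))
E
```

```text
t 3.95 p [437.3 330.3  59.9] x [ 0.005  0.006 -1.   ] y [-0.128  0.992  0.005] F [ 0.5 -0.  -1.8] open 26.0 q [-0.61  0.67 -0.11  1.89  0.12  0.59  0.9 ]
```

View pics/c_scene.png

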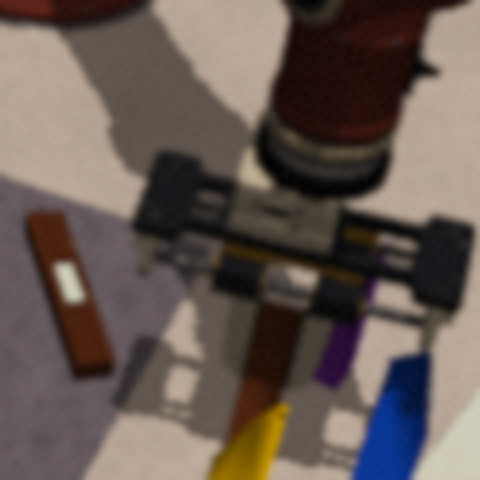

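Call:
play_rows([
  [-10, 0, 0, 0, 0, 0],
  [-25, 0, 0, 0, 0, 0],
  [-35, 0, 0, 0, 0, 0],
  [-35, 0, 0, 0, 0, 0],
  [-25, 0, 0, 0, 0, 0],
])

```text
t: 4.55
tool_pos: [433.2, 327.1, 191.3]
ee_rot: [-0.046, 0.708, 0.045, 0.703]
force: [0.3, 0.7, -2.2]
opening: 26.1
```

```bash
python3 - <<'E' | sed 's/np.float64//g'
from pl import *
st();plan([470,65,220],down(np.pi/2,-.2),8)
s=env.snapshot("scene");cv2.imwrite(f"pics/d1.png",s)
r=down(np.pi/2,-.87);print(np.array([520,65,3])-r.apply([60,0,-9]))
E
```

```text
t 4.55 p [433.2 327.1 191.3] x [-0.006 -0.003 -1.   ] y [-0.128  0.992 -0.002] F [ 0.3  0.7 -2.2] open 26.1 q [-0.59  0.48 -0.14  1.76  0.08  0.9   0.93]
dist 266.2 ang 13.9 n 8 tot [ -28.2 -264.7    2.6] [ 0.129 -0.206 -0.011] t 4.55
[(-3.5), (-33.1), (0.3), (0.016), (-0.026), (-0.001)]
[(-3.5), (-33.1), (0.9), (0.016), (-0.026), (-0.001)]
[(-3.4), (-33.1), (1.6), (0.016), (-0.026), (-0.001)]
[(-3.3), (-33.0), (2.2), (0.016), (-0.026), (-0.001)]
[(-3.2), (-33.0), (2.8), (0.016), (-0.026), (-0.001)]
[(-3.1), (-33.0), (3.4), (0.016), (-0.026), (-0.001)]
[(-2.9), (-32.9), (4.0), (0.016), (-0.026), (-0.001)]
[(-2.8), (-32.8), (4.6), (0.016), (-0.026), (-0.001)]
[479.9437027   65.          48.56855327]
```

View pics/d1.png

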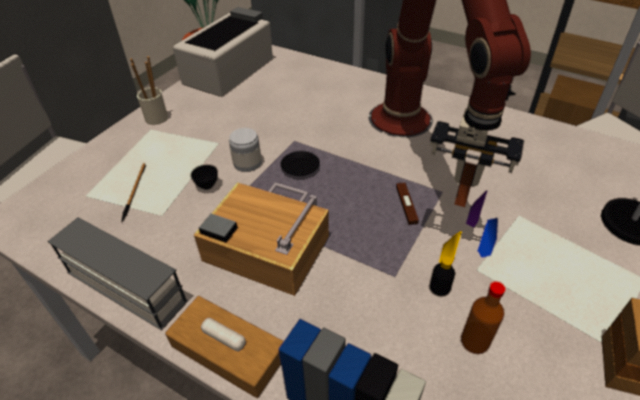

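The wedge is held in the gripper at about (463,185), and the purple, blue and yellow ones stand untouched. Carrying it over.

Call:
play_rows([
  [-4, -20, 0, 0.016, -0.026, 0],
  [-4, -35, 1, 0.016, -0.026, 0],
  [-4, -38, 2, 0.016, -0.026, 0],
  [-4, -38, 2, 0.016, -0.026, 0],
  [-4, -38, 3, 0.016, -0.026, 0],
])

```text
t: 5.1
tool_pos: [456.9, 163.8, 217.0]
ee_rot: [-0.014, 0.657, 0.028, 0.753]
force: [-0.5, 0.6, -1.7]
opening: 26.0
```

Call:
play_rows([
  [-3, -35, 3, 0.016, -0.03, 0],
  [-3, -25, 4, 0.016, -0.03, 0],
  [-2, -12, 4, 0.016, -0.03, 0],
  [0, -4, 0, 0, 0, 0],
  [0, 0, 0, 0, 0, 0],
])

```text
t: 5.6
tool_pos: [466.3, 77.1, 225.4]
ee_rot: [0.008, 0.623, 0.006, 0.782]
force: [0.3, -0.4, -2.3]
opening: 26.0
```

```bash
python3 - <<'E' | sed 's/np.float64//g'
from pl import *
st();plan([480,65,120],down(np.pi/2,-.87),8)
E
```

```text
t 5.60 p [466.3  77.1 225.4] x [ 0.223  0.02  -0.975] y [0.001 1.    0.02 ] F [ 0.3 -0.4 -2.3] open 26.0 q [-0.19  0.24 -0.05  2.09  0.08  0.6   1.26]
dist 107.0 ang 37.0 n 8 tot [105.5 -14.3 -10.1] [-0.012 -0.645 -0.017] t 5.6
[(13.2), (-1.8), (-1.3), (-0.002), (-0.081), (-0.002)]
[(13.0), (-1.8), (-2.3), (-0.002), (-0.081), (-0.002)]
[(12.8), (-1.7), (-3.4), (-0.002), (-0.081), (-0.002)]
[(12.5), (-1.7), (-4.4), (-0.002), (-0.081), (-0.002)]
[(12.1), (-1.7), (-5.4), (-0.002), (-0.081), (-0.002)]
[(11.7), (-1.6), (-6.4), (-0.002), (-0.081), (-0.002)]
[(11.1), (-1.6), (-7.3), (-0.002), (-0.081), (-0.002)]
[(10.5), (-1.6), (-8.1), (-0.002), (-0.081), (-0.002)]
```

```bash
python3 - <<'E'
import numpy as np
from scipy.optimize import least_squares
D=np.array([[.616,1.425,1.103,649.3,217.5],[.54,1.81,.81,545,150.8],[.67,1.89,.59,548,59.9],[.24,2.09,.60,472.6,225.4],[.48,1.75,.93,543.9,197.8],[.63,1.86,.66,550,88.6]])
def fk(L,q): a=q[0];b=a+q[1];c=b+q[2]; return np.array([L[0]*np.sin(a)+L[1]*np.sin(b)+L[2]*np.sin(c)+L[4]*np.cos(c),L[3]+L[0]*np.cos(a)+L[1]*np.cos(b)+L[2]*np.cos(c)-L[4]*np.sin(c)])
f=lambda L:np.concatenate([fk(L,d[:3])-d[3:] for d in D])
s=least_squares(f,[360,420,280,340,0]);L=s.x;print(L.round(1),s.fun.round(1))
for lean in(.35,.5,.6,.7,.87,1.):
  for X in(520,560):
    # edge at X
    xd=np.array([np.sin(lean),-np.cos(lean)]);zd=np.array([np.cos(lean),np.sin(lean)])
    e=np.array([np.hypot(X,65),3.]); p=e-60*xd+9*zd
    for p_ in(p,p+[0,60]):
      t=least_squares(lambda q:np.r_[fk(L,q)-p_,(q.sum()-(np.pi-lean))*300],[.4,2,.5]); print(lean,X,p_.round(),t.x.round(2),round(t.cost,1))
E
```

```text
[549.2 363.6 329.2 263.1  -9.2] [ 0.6 -0.1 -0.8 -1.5 -0.7  0.5 -0.1  0.9  0.3  0.4  0.5 -0.2]
0.35 520 [512.  62.] [ 0.58  2.31 -0.11] 0.0
0.35 520 [512. 122.] [0.45 2.26 0.08] 0.0
0.35 560 [552.  62.] [ 0.61  2.21 -0.03] 0.0
0.35 560 [552. 122.] [0.49 2.16 0.15] 0.0
0.5 520 [503.  60.] [ 0.63  2.47 -0.46] 0.0
0.5 520 [503. 120.] [ 0.46  2.42 -0.24] 0.0
0.5 560 [543.  60.] [ 0.64  2.37 -0.36] 0.0
0.5 560 [543. 120.] [ 0.49  2.32 -0.17] 0.0
0.6 520 [498.  58.] [ 0.7   2.58 -0.73] 0.0
0.6 520 [498. 118.] [ 0.5   2.53 -0.49] 0.0
0.6 560 [537.  58.] [ 0.69  2.47 -0.61] 0.0
0.6 560 [537. 118.] [ 0.52  2.42 -0.4 ] 0.0
0.7 520 [492.  55.] [ 0.81  2.68 -1.05] 0.0
0.7 520 [492. 115.] [ 0.58  2.64 -0.77] 0.0
0.7 560 [532.  55.] [ 0.77  2.56 -0.89] 0.0
0.7 560 [532. 115.] [ 0.58  2.53 -0.66] 0.0
0.87 520 [484.  49.] [ 2.09  3.43 -3.25] 0.0
0.87 520 [484. 109.] [ 0.85  2.83 -1.4 ] 0.0
0.87 560 [524.  49.] [ 1.    2.71 -1.44] 0.0
0.87 560 [524. 109.] [ 0.77  2.7  -1.19] 0.0
1.0 520 [478.  43.] [ 1.49  2.96 -2.31] 0.0
1.0 520 [478. 103.] [ 1.79  3.29 -2.94] 0.0
1.0 560 [518.  43.] [ 1.24  2.79 -1.89] 0.0
1.0 560 [518. 103.] [ 1.01  2.81 -1.68] 0.0
```

```bash
python3 - <<'E'
import numpy as np
from scipy.optimize import least_squares
L=[549.2,363.6,329.2,263.1,-9.2]
def fk(L,q): a=q[0];b=a+q[1];c=b+q[2]; return np.array([L[0]*np.sin(a)+L[1]*np.sin(b)+L[2]*np.sin(c)+L[4]*np.cos(c),L[3]+L[0]*np.cos(a)+L[1]*np.cos(b)+L[2]*np.cos(c)-L[4]*np.sin(c)])
for lean in(0,.35,.5,.7,.87):
  for X in(430,450):
    xd=np.array([-np.sin(lean),-np.cos(lean)]);zd=np.array([-np.cos(lean),np.sin(lean)])
    e=np.array([np.hypot(X,65),3.]); p=e-60*xd+9*zd
    for p_ in(p,p+[0,60],p+[0,100]):
      t=least_squares(lambda q:np.r_[fk(L,q)-p_,(q.sum()-(np.pi+lean))*300],[.4,2,.5]); print(lean,X,p_.round(),t.x.round(2),round(t.cost,1))
E
```

```text
0 430 [426.  63.] [0.55 2.23 0.37] 0.0
0 430 [426. 123.] [0.43 2.17 0.55] 0.0
0 430 [426. 163.] [0.36 2.12 0.67] 0.0
0 450 [446.  63.] [0.57 2.17 0.4 ] 0.0
0 450 [446. 123.] [0.45 2.12 0.57] 0.0
0 450 [446. 163.] [0.38 2.07 0.69] 0.0
0.35 430 [447.  62.] [0.7  1.87 0.92] 0.0
0.35 430 [447. 122.] [0.61 1.83 1.05] 0.0
0.35 430 [447. 162.] [0.56 1.79 1.15] 0.0
0.35 450 [467.  62.] [0.73 1.81 0.95] 0.0
0.35 450 [467. 122.] [0.64 1.77 1.09] 0.0
0.35 450 [467. 162.] [0.59 1.73 1.18] 0.0
0.5 430 [456.  60.] [0.8  1.72 1.13] 0.0
0.5 430 [456. 120.] [0.71 1.68 1.25] 0.0
0.5 430 [456. 160.] [0.66 1.65 1.33] 0.0
0.5 450 [476.  60.] [0.82 1.66 1.17] 0.0
0.5 450 [476. 120.] [0.74 1.62 1.28] 0.0
0.5 450 [476. 160.] [0.69 1.59 1.37] 0.0
0.7 430 [467.  55.] [0.93 1.52 1.39] 0.0
0.7 430 [467. 115.] [0.85 1.5  1.5 ] 0.0
0.7 430 [467. 155.] [0.8  1.47 1.57] 0.0
0.7 450 [486.  55.] [0.95 1.45 1.44] 0.0
0.7 450 [486. 115.] [0.87 1.43 1.54] 0.0
0.7 450 [486. 155.] [0.83 1.4  1.61] 0.0
0.87 430 [475.  49.] [1.05 1.36 1.61] 0.0
0.87 430 [475. 109.] [0.97 1.34 1.7 ] 0.0
0.87 430 [475. 149.] [0.92 1.33 1.76] 0.0
0.87 450 [495.  49.] [1.07 1.28 1.66] 0.0
0.87 450 [495. 109.] [1.   1.27 1.74] 0.0
0.87 450 [495. 149.] [0.95 1.25 1.81] 0.0
```

Call:
play_rows([
  [0, -4, 0, 0, 0.1, 0],
  [0, -4, 0, 0, 0.1, 0],
  [0, -2, 0, 0.08, 0.02, 0],
  [0, 0, 0, 0.14, 0, 0],
  [0, 0, 0, 0.14, 0, 0],
])

```text
t: 6.1
tool_pos: [465.2, 73.6, 223.9]
ee_rot: [0.135, 0.7, -0.119, 0.691]
force: [0.5, -0.0, -1.2]
opening: 26.0
```

Call:
play_rows([
  [0, 0, 0, 0.14, 0, 0],
  [0, 0, 0, 0.14, 0, 0],
  [0, 0, 0, 0.14, 0, 0],
  [0, 0, 0, 0.14, 0, 0],
  [0, 0, 0, 0.14, 0, 0],
])

```text
t: 6.6
tool_pos: [465.7, 82.4, 222.2]
ee_rot: [0.368, 0.616, -0.356, 0.598]
force: [-0.1, 0.2, -1.4]
opening: 25.5
```

Call:
play_rows([
  [0, 0, 0, 0.14, 0, 0],
  [0, 0, 0, 0.14, 0, 0],
  [0, 0, 0, 0.14, 0, 0],
  [0, 0, 0, 0.14, 0, 0],
  [0, 0, 0, 0.14, 0, 0],
])

```text
t: 7.1
tool_pos: [465.8, 91.8, 220.7]
ee_rot: [0.554, 0.455, -0.549, 0.431]
force: [0.2, -0.5, -1.3]
opening: 26.2
```

```bash
python3 - <<'E' | sed 's/np.float64//g'
from pl import *
st();plan([466,70,155],down(-np.pi/2,0))
E
```

```text
t 7.10 p [465.8  91.8 220.7] x [-0.016  0.031 -0.999] y [ 0.976 -0.215 -0.023] F [ 0.2 -0.5 -1.3] open 26.2 q [-0.47  0.36  0.35  1.91 -0.19  0.91 -0.24]
dist 69.2 ang 77.6 n 10 tot [64.9  6.4 23. ] [ 1.353 -0.007  0.037] t 7.1
[(6.5), (0.6), (2.3), (0.135), (-0.001), (0.004)]
[(6.5), (0.9), (2.2), (0.135), (-0.001), (0.004)]
[(6.5), (1.2), (2.0), (0.135), (-0.001), (0.004)]
[(6.5), (1.4), (1.9), (0.135), (-0.001), (0.004)]
[(6.5), (1.6), (1.6), (0.135), (-0.001), (0.004)]
[(6.5), (1.8), (1.4), (0.135), (-0.001), (0.004)]
[(6.5), (2.0), (1.1), (0.135), (-0.001), (0.004)]
[(6.5), (2.1), (0.9), (0.135), (-0.001), (0.004)]
[(6.5), (2.2), (0.6), (0.135), (-0.001), (0.004)]
[(6.6), (2.2), (0.3), (0.135), (-0.001), (0.004)]
```

Call:
play_rows([
  [4, 1, 2, 0.135, 0, 0.004],
  [4, 1, 2, 0.135, 0, 0.004],
  [4, 1, 2, 0.135, 0, 0.004],
  [4, 1.5, 2, 0.135, 0, 0.004],
  [4, 1.5, 1.5, 0.135, 0, 0.004],
])

```text
t: 7.6
tool_pos: [467.2, 91.1, 198.6]
ee_rot: [0.67, 0.24, -0.665, 0.224]
force: [0.3, 1.3, -1.9]
opening: 25.5
```

Call:
play_rows([
  [4, 2, 1.5, 0.135, 0, 0.004],
  [4, 2, 1, 0.135, 0, 0.004],
  [4, 2, 1, 0.11, 0, 0.004],
  [4, 2, 0, 0.05, 0, 0],
  [0, 0, 0, 0, 0, 0],
])

```text
t: 8.1
tool_pos: [467.6, 92.2, 179.4]
ee_rot: [0.703, 0.088, -0.701, 0.079]
force: [-0.3, 0.6, -0.7]
opening: 25.7
```

```bash
python3 - <<'E' | sed 's/np.float64//g'
from pl import *
st()
r=down(-np.pi/2,-.7);E=np.array([430,72,3]);T=E-r.apply([60,0,-9]);print(T,r.as_matrix().round(2))
plan(T+[0,0,50],r,9)
E
```

```text
t 8.10 p [467.6  92.2 179.4] x [ 0.001  0.014 -1.   ] y [ 0.235 -0.972 -0.013] F [-0.3  0.6 -0.7] open 25.7 q [-0.67  0.46  0.63  1.98 -0.38  0.82 -1.16]
[461.76948155  72.          54.68849042] [[-0.64  0.   -0.76]
 [-0.   -1.   -0.  ]
 [-0.76  0.    0.64]]
dist 77.6 ang 42.4 n 9 tot [74.4 19.3 10.7] [ 0.232 -0.699 -0.07 ] t 8.1
[(8.3), (2.1), (1.2), (0.026), (-0.078), (-0.008)]
[(8.3), (2.2), (0.5), (0.026), (-0.078), (-0.008)]
[(8.3), (2.3), (-0.2), (0.026), (-0.078), (-0.008)]
[(8.2), (2.3), (-0.9), (0.026), (-0.078), (-0.008)]
[(8.1), (2.4), (-1.6), (0.026), (-0.078), (-0.008)]
[(8.0), (2.4), (-2.3), (0.026), (-0.078), (-0.008)]
[(7.7), (2.4), (-3.0), (0.026), (-0.078), (-0.008)]
[(7.5), (2.4), (-3.6), (0.026), (-0.078), (-0.008)]
[(7.1), (2.3), (-4.3), (0.026), (-0.078), (-0.008)]
```

Call:
play_rows([
  [8, 2, 1, 0.026, -0.078, -0.008],
  [8, 2, 0.5, 0.026, -0.078, -0.008],
  [8, 2, 0, 0.026, -0.078, -0.008],
  [8, 2, -1, 0.026, -0.078, -0.008],
  [8, 2, -1.5, 0.026, -0.078, -0.008],
])

```text
t: 8.6
tool_pos: [464.7, 90.9, 139.4]
ee_rot: [-0.551, -0.048, 0.832, -0.04]
force: [-0.0, 0.1, -1.7]
opening: 26.1
```

Call:
play_rows([
  [8, 2, -2, 0.026, -0.078, -0.008],
  [7, 2, -3, 0.026, -0.078, -0.008],
  [6, 2, -3.5, 0.026, -0.07, -0.008],
  [3, 1, -2, 0.01, -0.03, 0],
  [0, 0, 0, 0, 0, 0],
])

```text
t: 9.1
tool_pos: [466.9, 90.5, 107.3]
ee_rot: [-0.438, -0.018, 0.899, -0.017]
force: [-0.5, -0.1, -1.7]
opening: 26.2
```

```bash
python3 - <<'E' | sed 's/np.float64//g'
from pl import *
st()
r=down(-np.pi/2,-.7);E=np.array([430,72,3]);T=E-r.apply([60,0,-9])
plan(T+[0,0,0],r,3)
s=env.snapshot("scene");cv2.imwrite(f"pics/d2.png",cv2.resize(s[60:310,180:520],None,fx=2,fy=2))
E
```

```text
t 9.10 p [466.9  90.5 107.3] x [-0.617 -0.014 -0.787] y [ 0.046 -0.999 -0.018] F [-0.5 -0.1 -1.7] open 26.2 q [-0.48  0.91  0.57  1.54 -0.39  1.51 -1.29]
dist 56.0 ang 3.5 n 3 tot [ 44.8  19.2 -27.5] [ 0.047 -0.035 -0.015] t 9.1
[(14.9), (6.4), (-9.2), (0.016), (-0.012), (-0.005)]
[(14.8), (6.3), (-9.4), (0.016), (-0.012), (-0.005)]
[(14.6), (6.2), (-9.7), (0.016), (-0.012), (-0.005)]
```

View pics/d2.png

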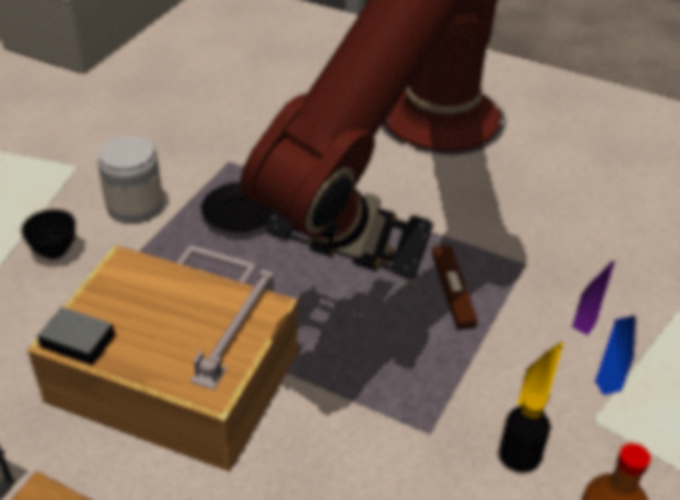

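Call:
play_rows([
  [12, 6, -7, 0.016, -0.012, -0.005],
  [12, 6, -8, 0.016, -0.012, -0.005],
  [10, 4, -6, 0.016, -0.01, -0.005],
  [4, 1, -2, 0, 0, 0],
  [0, 0, 0, 0, 0, 0],
])

```text
t: 9.65
tool_pos: [460.8, 73.3, 61.6]
ee_rot: [-0.424, 0.001, 0.906, 0.001]
force: [-0.6, -0.5, -2.1]
opening: 26.1
```

```bash
python3 - <<'E' | sed 's/np.float64//g'
from pl import *
st()
r=down(-np.pi/2,-.7);E=np.array([430,72,3]);T=E-r.apply([60,0,-9])
plan(T+[0,0,0],r,1)
s=env.snapshot("top");cv2.imwrite(f"pics/d3.png",cv2.resize(s[80:360,180:520],None,fx=2,fy=2))
E
```

```text
t 9.65 p [460.8  73.3  61.6] x [-0.641  0.002 -0.767] y [-0.003 -1.    -0.   ] F [-0.6 -0.5 -2.1] open 26.1 q [-0.44  0.98  0.57  1.56 -0.42  1.46 -1.29]
dist 7.1 ang 0.3 n 1 tot [ 4.6  1.3 -5.2] [-0.002 -0.004  0.002] t 9.65
[(4.6), (1.3), (-5.2), (-0.002), (-0.004), (0.002)]
```

View pics/d3.png

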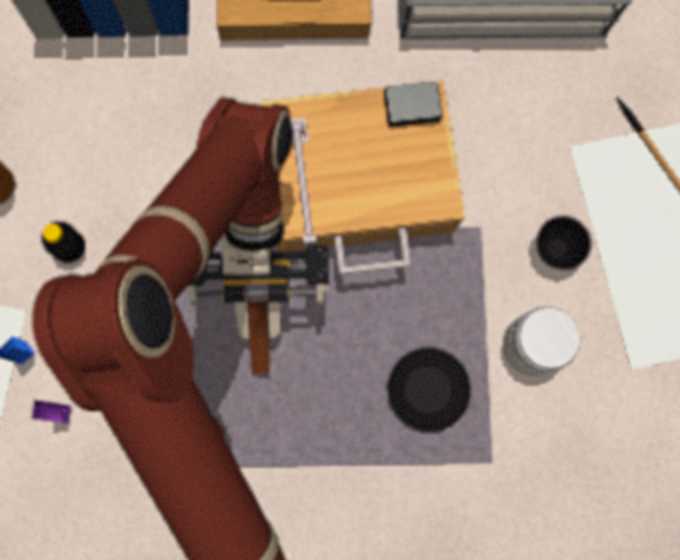

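Call:
play_rows([
  [3, -4, 0, 0, 0, 0],
  [3, -4, -1, 0, 0, 0],
  [2, -1, 0, 0, 0, 0],
  [0, 0, 0, 0, 0, 0],
])

```text
t: 10.1
tool_pos: [457.0, 84.1, 55.5]
ee_rot: [-0.425, -0.001, 0.905, 0.001]
force: [-1.1, -0.4, -2.3]
opening: 26.2
```

```bash
python3 - <<'E' | sed 's/np.float64//g'
from pl import *
st()
s=env.sense();print(np.array(s["tool_pos"])+R.from_quat(s["ee_rot"]).apply([60,0,-9]))
E
```

```text
t 10.10 p [457.   84.1  55.5] x [-0.639  0.002 -0.769] y [-0.001 -1.    -0.002] F [-1.1 -0.4 -2.3] open 26.2 q [-0.46  0.98  0.56  1.57 -0.43  1.44 -1.3 ]
[425.57067076  84.20441961   3.63504787]
```

Call:
play_rows([
  [1.5, 0, -1.3, 0, 0, 0],
  [0, 0, 0, 0, 0, 0],
])

```text
t: 10.3
tool_pos: [457.2, 84.4, 53.6]
ee_rot: [-0.425, -0.001, 0.905, 0.001]
force: [0.3, 0.8, -2.6]
opening: 25.9
```

Call:
play_rows([
  [0, 0, 0, 0, 0, 0],
  [0, 0, 0, 0, 0, 0],
  [0, 0, 0, 0, 0, 0],
  [0, 0, 0, 0, 0, 0],
  [0, 0, 0, 0, 0, 0],
], jaw=-0.3)

```text
t: 10.8
tool_pos: [457.1, 83.8, 55.0]
ee_rot: [-0.425, -0.0, 0.905, 0.001]
force: [-0.6, -0.2, -1.2]
opening: 59.0
```

```bash
python3 - <<'E' | sed 's/np.float64//g'
from pl import *
st()
s=env.snapshot("top");cv2.imwrite(f"pics/d4.png",cv2.resize(s[180:300,240:400],None,fx=4,fy=4,interpolation=2))
E
```

```text
t 10.80 p [457.1  83.8  55. ] x [-0.639  0.002 -0.769] y [-0.001 -1.    -0.002] F [-0.6 -0.2 -1.2] open 59.0 q [-0.46  0.99  0.56  1.57 -0.43  1.44 -1.3 ]
```

View pics/d4.png

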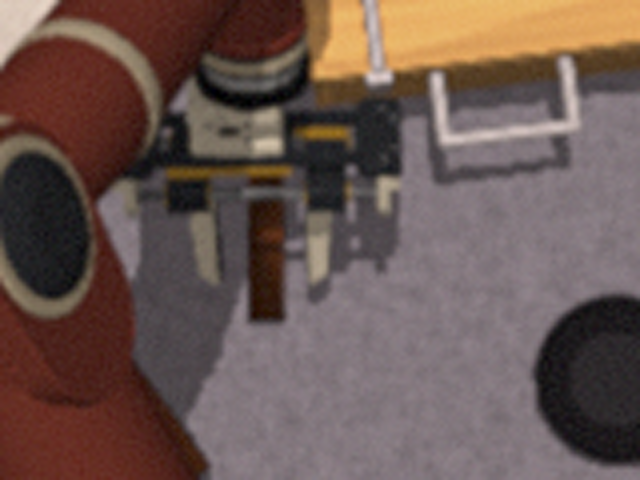

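Call:
play_rows([
  [-12, 0, 10, 0, 0, 0],
  [-20, 0, 17, 0, 0, 0],
  [-24, 0, 20, 0, 0, 0],
  [-20, 0, 15, 0, 0.05, 0],
  [-8, 0, 6, 0, 0.07, 0],
])

```text
t: 11.35
tool_pos: [457.9, 82.9, 167.9]
ee_rot: [-0.478, 0.001, 0.879, 0.001]
force: [0.7, 0.1, -0.9]
opening: 60.1
```

```bash
python3 - <<'E' | sed 's/np.float64//g'
from pl import *
st();plan([410,84,170],down(-np.pi/2,0))
for n,w in(("top",(240,180,400,300)),("scene",(320,130,480,250))):
    s=env.snapshot(n);cv2.imwrite(f"pics/{n}5.png",s);cv2.imwrite(f"pics/e_{n}.png",cv2.resize(s[w[1]:w[3],w[0]:w[2]],None,fx=4,fy=4,interpolation=2))
E
```

```text
t 11.35 p [457.9  82.9 167.9] x [-0.544  0.001 -0.839] y [-0.002 -1.     0.   ] F [ 0.7  0.1 -0.9] open 60.1 q [-0.51  0.78  0.63  1.59 -0.37  1.5  -1.34]
dist 47.9 ang 33.0 n 5 tot [24.3 -1.  41.3] [-0.002  0.575  0.   ] t 11.35
[(4.9), (-0.2), (8.3), (-0.0), (0.115), (0.0)]
[(3.9), (-0.2), (8.8), (-0.0), (0.115), (0.0)]
[(2.8), (-0.2), (9.2), (-0.0), (0.115), (0.0)]
[(1.8), (-0.2), (9.4), (-0.0), (0.115), (0.0)]
[(0.7), (-0.2), (9.6), (-0.0), (0.115), (0.0)]
```

View pics/e_scene.png

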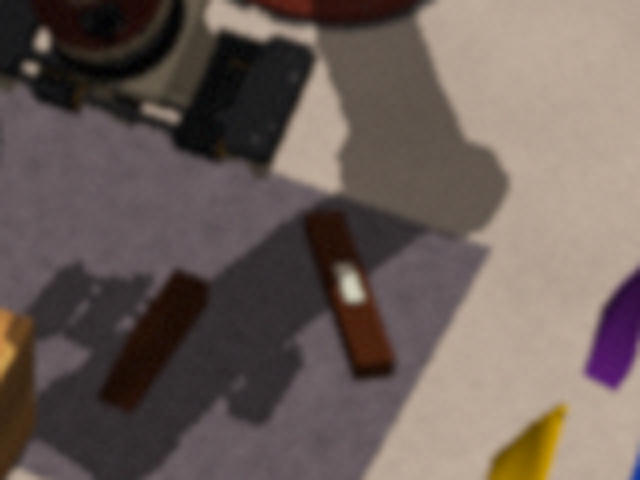

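View pics/e_top.png

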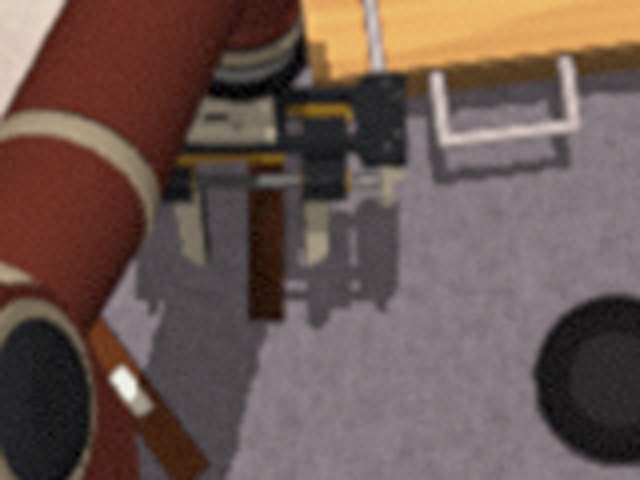

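```bash
python3 - <<'E' | sed 's/np.float64//g'
from pl import *
f=lambda u,v,a,b:((u+.5)/4-.5+a,(v+.5)/4-.5+b)
print(unproj("top",[f(250,320,240,180),f(283,320,240,180)],0).round(1))
print(unproj("scene",[f(177,270,320,130),f(211,288,320,130)],24).round(1), unproj("scene",[f(99,398,320,130),f(127,411,320,130)],0).round(1))
s=cv2.imread("pics/scene5.png");im=cv2.resize(s[190:240,335:380],None,fx=12,fy=12,interpolation=2)
im=cv2.convertScaleAbs(im,alpha=2);cv2.imwrite("pics/e2.png",im)
E
```

```text
[[427.7  97.9   0. ]
 [427.4  74.3   0. ]]
[[431.1  74.2  24. ]
 [435.7 102.1  24. ]] [[541.6  73.    0. ]
 [542.8  94.3   0. ]]
```

View pics/e2.png

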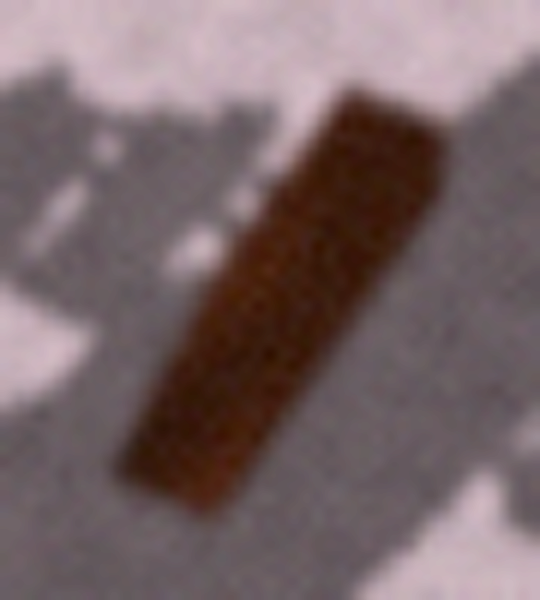

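Call:
play_rows([
  [5, 0, 4, 0, 0.115, 0],
  [8, 0, 4, 0, 0.115, 0],
  [8, 0, 4, 0, 0.115, 0],
  [8, -1, 3, 0, 0.115, 0],
  [6, 0, 1, 0, 0.09, 0],
])

```text
t: 11.95
tool_pos: [431.9, 83.8, 138.9]
ee_rot: [-0.703, 0.001, 0.712, -0.0]
force: [0.4, 1.0, -0.4]
opening: 60.2
```

```bash
python3 - <<'E' | sed 's/np.float64//g'
from pl import *
st();plan([447,85,60],down(-np.pi/2,0),1)
E
```

```text
t 11.95 p [431.9  83.8 138.9] x [-0.013 -0.002 -1.   ] y [-0.001 -1.     0.002] F [ 0.4  1.  -0.4] open 60.2 q [-0.71  0.49  0.68  2.1  -0.47  0.71 -1.29]
dist 80.3 ang 0.7 n 1 tot [ 78.7  -1.3 -16.1] [-0.001  0.013 -0.002] t 11.95
[(78.7), (-1.3), (-16.1), (-0.001), (0.013), (-0.002)]
```

Call:
play_rows([
  [15, 0, -6, 0, 0.01, 0],
  [20, -1, -6, 0, 0, 0],
  [20, 0, -2, 0, 0, 0],
  [12, 0, 0, 0, 0, 0],
  [3, 0, 0, 0, 0, 0],
])

```text
t: 12.45
tool_pos: [439.1, 86.7, 64.6]
ee_rot: [-0.702, -0.001, 0.712, -0.0]
force: [-0.7, -0.4, 0.8]
opening: 60.7
```

```bash
python3 - <<'E' | sed 's/np.float64//g'
from pl import *
st();plan([447,85,5],down(-np.pi/2,0),1)
E
```

```text
t 12.45 p [439.1  86.7  64.6] x [-0.015  0.001 -1.   ] y [ 0.002 -1.    -0.001] F [-0.7 -0.4  0.8] open 60.7 q [-0.6   0.62  0.53  2.15 -0.62  0.54 -1.17]
dist 60.1 ang 0.9 n 1 tot [59.4  1.8 -8.8] [0.002 0.015 0.001] t 12.45
[(59.4), (1.8), (-8.8), (0.002), (0.015), (0.001)]
```

Call:
play_rows([
  [15, 1, -4, 0, 0.01, 0],
  [18, 0, -3, 0, 0.005, 0],
  [15, 0, -2, 0, 0, 0],
  [6, 0, 0, 0, 0, 0],
  [0, 0, 0, 0, 0, 0],
])

```text
t: 12.95
tool_pos: [448.4, 86.3, 7.8]
ee_rot: [-0.706, -0.002, 0.709, 0.0]
force: [0.2, 0.4, -1.0]
opening: 60.5
```

```bash
python3 - <<'E' | sed 's/np.float64//g'
from pl import *
st();plan([447,85,5],down(-np.pi/2,0),1)
E
```

```text
t 12.95 p [448.4  86.3   7.8] x [-0.004  0.003 -1.   ] y [ 0.002 -1.    -0.003] F [ 0.2  0.4 -1. ] open 60.5 q [-0.49  0.72  0.39  2.17 -0.73  0.39 -1.07]
dist 3.4 ang 0.3 n 1 tot [2.8 1.3 1.4] [0.002 0.004 0.003] t 12.95
[(2.8), (1.3), (1.4), (0.002), (0.004), (0.003)]
```

Call:
play_rows([
  [3, 1, 1.5, 0, 0.004, 0],
  [0, 0, 0, 0, 0, 0],
])

```text
t: 13.15
tool_pos: [447.2, 85.3, 5.4]
ee_rot: [0.707, 0.002, -0.707, -0.0]
force: [-1.1, -0.1, -0.2]
opening: 60.4
```

Call:
play_rows([
  [0, 0, 0, 0, 0, 0],
  [0, 0, 0, 0, 0, 0],
  [0, 0, 0, 0, 0, 0],
  [0, 0, 0, 0, 0, 0],
  [0, 0, 0, 0, 0, 0],
], jaw=1)

```text
t: 13.65
tool_pos: [447.9, 85.6, 7.0]
ee_rot: [0.708, 0.002, -0.706, -0.0]
force: [-1.0, 0.1, -1.2]
opening: 25.8
```

```bash
python3 - <<'E' | sed 's/np.float64//g'
from pl import *
st()
s=env.snapshot("scene");cv2.imwrite(f"pics/f1.png",cv2.resize(s[130:250,320:480],None,fx=4,fy=4,interpolation=2))
E
```

```text
t 13.65 p [447.9  85.6   7. ] x [ 0.004  0.004 -1.   ] y [ 0.003 -1.    -0.004] F [-1.   0.1 -1.2] open 25.8 q [-0.49  0.72  0.38  2.17 -0.74  0.37 -1.06]
```

View pics/f1.png

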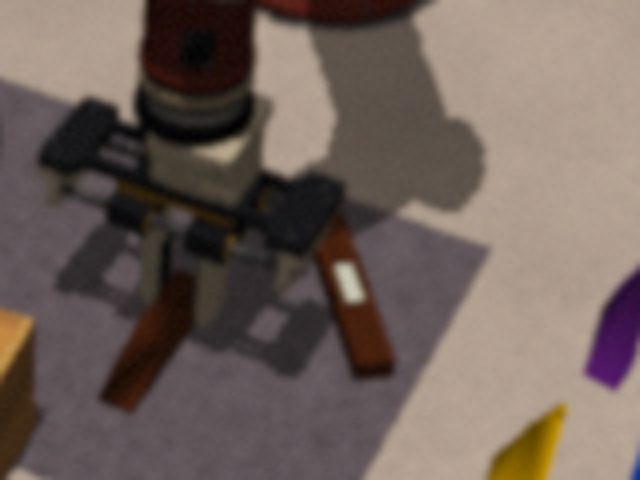

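Call:
play_rows([
  [-10, 0, 0, 0, 0, 0],
  [-25, 0, 0, 0, 0, 0],
  [-40, 0, 0, 0, 0, 0],
  [-40, 0, 0, 0, 0, 0],
  [-30, 0, 0, 0, 0, 0],
])

```text
t: 14.2
tool_pos: [442.6, 84.4, 154.2]
ee_rot: [-0.703, -0.001, 0.711, 0.0]
force: [1.1, 1.2, -2.2]
opening: 26.2
```

```bash
cat >> pl.py <<'E'
def cab(x,y,z=0,p=(695.1,-69.0,.1007)):
    c,s=np.cos(p[2]),np.sin(p[2]);return np.array([p[0]+c*x-s*y,p[1]+s*x+c*y,z])
YC=.1007
def uncab(w,p=(695.1,-69.0,.1007)):
    c,s=np.cos(p[2]),np.sin(p[2]);d=np.array(w)[:2]-p[:2];return np.array([c*d[0]+s*d[1],-s*d[0]+c*d[1],w[2]]).round(1)
E
python3 - <<'E' | sed 's/np.float64//g'
from pl import *
st();plan(cab(-45,-36,165),down(YC),14)
E
```

```text
t 14.20 p [442.6  84.4 154.2] x [-0.012  0.001 -1.   ] y [ 0.001 -1.    -0.001] F [ 1.1  1.2 -2.2] open 26.2 q [-0.72  0.49  0.71  2.06 -0.46  0.76 -1.3 ]
dist 287.0 ang 95.7 n 14 tot [ -13.5  193.9 -211.1] [-1.671  0.008  0.011] t 14.2
[(-1.0), (13.9), (-15.1), (-0.119), (0.001), (0.001)]
[(-0.9), (15.5), (-13.3), (-0.119), (0.001), (0.001)]
[(-0.9), (17.0), (-11.4), (-0.119), (0.001), (0.001)]
[(-0.9), (18.3), (-9.3), (-0.119), (0.001), (0.001)]
[(-0.9), (19.2), (-7.0), (-0.119), (0.001), (0.001)]
[(-0.9), (19.9), (-4.7), (-0.119), (0.001), (0.001)]
[(-0.9), (20.4), (-2.3), (-0.119), (0.001), (0.001)]
[(-0.8), (20.5), (0.2), (-0.119), (0.001), (0.001)]
[(-0.8), (20.3), (2.6), (-0.119), (0.001), (0.001)]
[(-0.8), (19.9), (5.0), (-0.119), (0.001), (0.001)]
[(-0.8), (19.1), (7.3), (-0.119), (0.001), (0.001)]
[(-0.8), (18.1), (9.5), (-0.119), (0.001), (0.001)]
[(-0.8), (16.9), (11.6), (-0.119), (0.001), (0.001)]
[(-0.8), (15.4), (13.6), (-0.119), (0.001), (0.001)]
```

Call:
play_rows([
  [-2, 10, -10, -0.1, 0, 0],
  [-2, 15.5, -13.3, -0.12, 0, 0],
  [-2, 17, -11.4, -0.12, 0, 0],
  [-2, 18.3, -9.3, -0.12, 0, 0],
  [-1, 19.2, -7, -0.12, 0, 0],
])

```text
t: 14.7
tool_pos: [511.6, 20.8, 168.9]
ee_rot: [-0.671, -0.215, 0.677, -0.21]
force: [-0.4, 0.4, -1.7]
opening: 25.8
```

Call:
play_rows([
  [-1, 20, -4.7, -0.12, 0, 0],
  [-1, 20.4, -2.3, -0.12, 0, 0],
  [-1, 20.5, 0, -0.12, 0, 0],
  [-1, 20.3, 2.6, -0.12, 0, 0],
  [-1, 19.9, 5, -0.12, 0, 0],
])

```text
t: 15.2
tool_pos: [587.0, -50.4, 173.7]
ee_rot: [-0.572, -0.414, 0.581, -0.405]
force: [0.1, -0.6, -2.3]
opening: 25.5
```

```bash
python3 - <<'E' | sed 's/np.float64//g'
from pl import *
st();plan(cab(-45,-36,165),down(YC))
E
```

```text
t 15.20 p [587.  -50.4 173.7] x [-0.018  0.002 -1.   ] y [ 0.944 -0.33  -0.018] F [ 0.1 -0.6 -2.3] open 25.5 q [-0.15  0.59  0.33  1.66 -0.22  0.95 -0.08]
dist 89.7 ang 25.0 n 4 tot [ 7.4 82.8 33.6] [-0.437  0.     0.018] t 15.2
[(1.8), (20.7), (8.4), (-0.109), (0.0), (0.005)]
[(1.9), (19.7), (10.6), (-0.109), (0.0), (0.005)]
[(2.0), (18.4), (12.7), (-0.109), (0.0), (0.005)]
[(2.1), (16.9), (14.6), (-0.109), (0.0), (0.005)]
```

Call:
play_rows([
  [1, 18, 8, -0.11, 0, 0.004],
  [2, 18, 10, -0.11, 0, 0.005],
  [2, 16, 11, -0.1, 0, 0.005],
  [1, 10, 8, -0.05, 0, 0.003],
  [0, 3, 2, -0.01, 0, 0],
])

```text
t: 15.7
tool_pos: [642.8, -106.8, 166.6]
ee_rot: [0.482, 0.514, -0.49, 0.513]
force: [-0.3, 0.1, -2.5]
opening: 25.6
```

Call:
play_rows([
  [0, 0, 0, 0, 0, 0],
  [0, 0, 0, 0, 0, 0],
])

```text
t: 15.9
tool_pos: [641.4, -106.6, 166.3]
ee_rot: [0.482, 0.514, -0.491, 0.512]
force: [-0.5, -1.1, -2.6]
opening: 25.8
```

```bash
python3 - <<'E' | sed 's/np.float64//g'
from pl import *
st();plan(cab(-45,-36,125),down(YC),1)
for n,w in(("top",(290,100,430,220)),("scene",(190,130,350,280))):
    s=env.snapshot(n);cv2.imwrite(f"pics/{n}6.png",s);cv2.imwrite(f"pics/g_{n}.png",cv2.resize(s[w[1]:w[3],w[0]:w[2]],None,fx=4,fy=4,interpolation=2))
E
```

```text
t 15.90 p [ 641.4 -106.6  166.3] x [-0.012 -0.007 -1.   ] y [ 0.998  0.053 -0.012] F [-0.5 -1.1 -2.6] open 25.8 q [ 0.    0.68  0.22  1.48 -0.15  1.01  0.31]
dist 43.2 ang 2.8 n 1 tot [41.2 12.9  3.1] [-0.047  0.006  0.012] t 15.9
[(41.2), (12.9), (3.1), (-0.047), (0.006), (0.012)]
```

View pics/g_scene.png

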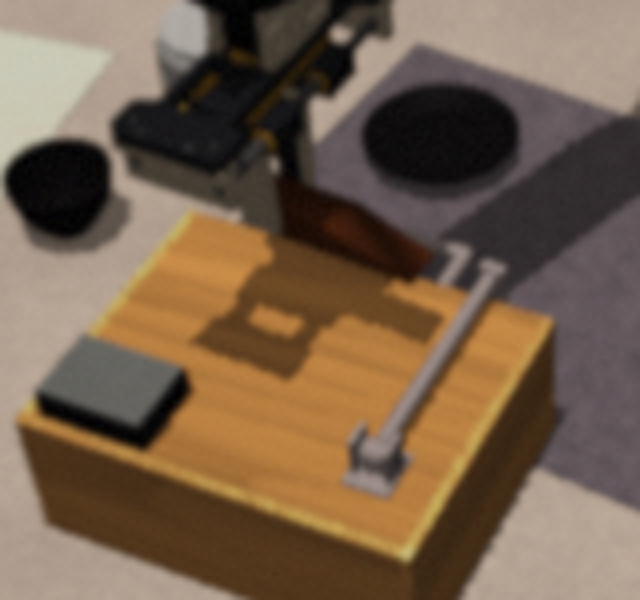

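View pics/g_top.png

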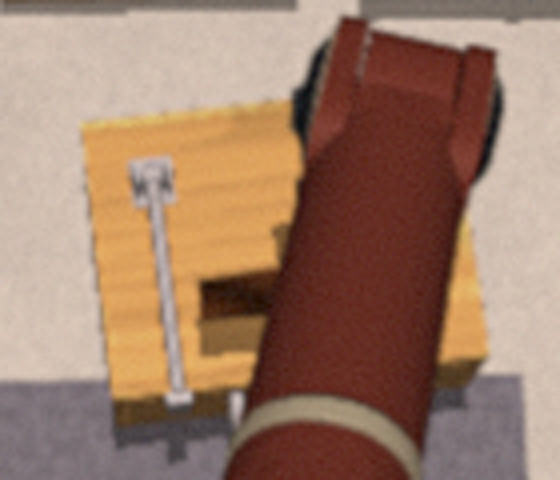

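Call:
play_rows([
  [8, 5, 1, -0.02, 0.003, 0.006],
  [12, 5, 1, -0.02, 0.003, 0.006],
  [12, 3, 1, -0.01, 0, 0],
  [6, 0, 0, 0, 0, 0],
  [1, 0, 0, 0, 0, 0],
])

```text
t: 16.5
tool_pos: [654.8, -106.3, 123.4]
ee_rot: [0.472, 0.527, -0.471, 0.526]
force: [-0.4, -0.6, -1.2]
opening: 25.7
```

```bash
python3 - <<'E' | sed 's/np.float64//g'
from pl import *
st();plan(cab(-45,-38,108),down(YC),1)
E
```

```text
t 16.50 p [ 654.8 -106.3  123.4] x [-0.001  0.002 -1.   ] y [ 0.994  0.11  -0.   ] F [-0.4 -0.6 -1.2] open 25.7 q [ 0.03  0.73  0.18  1.49 -0.16  0.93  0.37]
dist 16.2 ang 0.6 n 1 tot [15.4 -1.2  4.9] [ 0.01  -0.002  0.   ] t 16.5
[(15.4), (-1.2), (4.9), (0.01), (-0.002), (0.0)]
```

Call:
play_rows([
  [6, -1, 3, 0.01, 0, 0],
  [5, 0, 2, 0, 0, 0],
  [3, 0, 0, 0, 0, 0],
  [0, 0, 0, 0, 0, 0],
])

```text
t: 16.9
tool_pos: [654.0, -112.3, 107.7]
ee_rot: [0.475, 0.525, -0.475, 0.523]
force: [0.5, 0.7, -2.5]
opening: 26.1
```

```bash
python3 - <<'E' | sed 's/np.float64//g'
from pl import *
st();print(uncab(env.sense()["tool_pos"]));plan(cab(-45,-38,107),down(YC),1)
for n,w in(("top",(290,100,430,220)),("scene",(190,130,350,280))):
    s=env.snapshot(n);cv2.imwrite(f"pics/h_{n}.png",cv2.resize(s[w[1]:w[3],w[0]:w[2]],None,fx=4,fy=4,interpolation=2))
E
```

```text
t 16.90 p [ 654.  -112.3  107.7] x [-0.001  0.001 -1.   ] y [ 0.995  0.099 -0.001] F [ 0.5  0.7 -2.5] open 26.1 q [ 0.04  0.75  0.18  1.51 -0.16  0.9   0.37]
[-45.3 -38.9 107.7]
dist 1.2 ang 0.1 n 1 tot [ 0.7  0.3 -0.9] [-0.002 -0.001  0.001] t 16.9
[(0.7), (0.3), (-0.9), (-0.002), (-0.001), (0.001)]
```

View pics/h_scene.png

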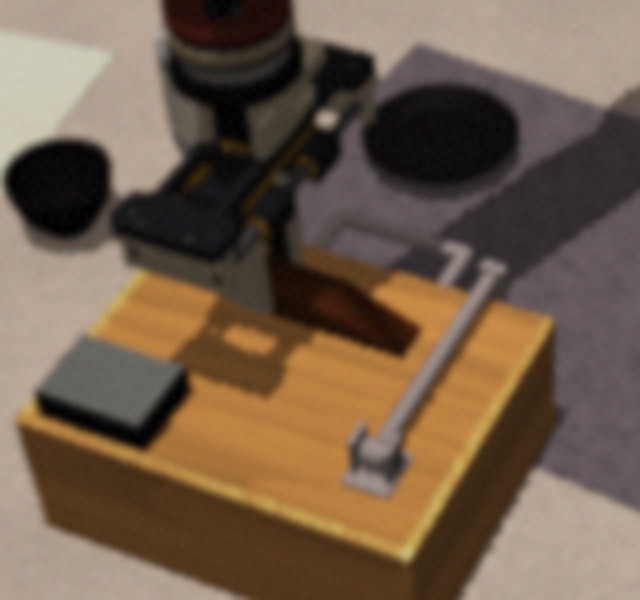

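View pics/h_top.png

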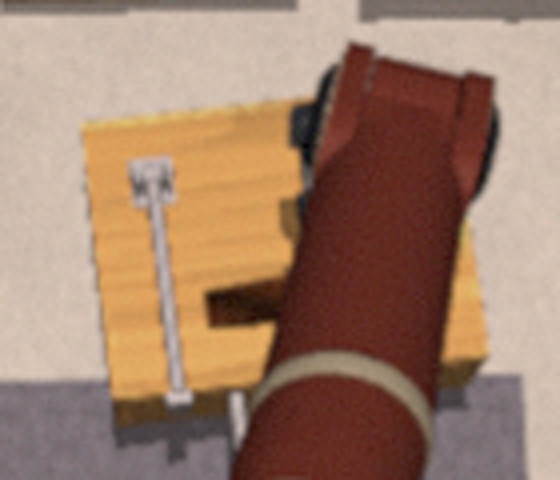

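```bash
python3 - <<'E'
from pl import *
f=lambda u,v:((u+.5)/4-.5+290,(v+.5)/4-.5+100)
for n,p,z in(("noseL",(208,326),102),("noseU",(206,294),102),("bar",(166,310),118),("barend",(179,397),118),("hinge",(152,185),120)): print(n,uncab(unproj("top",f(*p),z)[0]))
E
```

```text
noseL [-58.2  58.5 102. ]
noseU [-35.7  57.2 102. ]
bar [-47.8  86.1 118. ]
barend [-108.4   84.4  118. ]
hinge [ 40.3  85.5 120. ]
```

Call:
play_rows([
  [0.7, 0.3, -4, 0, 0, 0],
  [0.3, 0, -6, 0, 0, 0],
  [0.3, 0, -6, 0, 0, 0],
  [0.3, 0, -4, 0, 0, 0],
  [0.3, 0, 0, 0, 0, 0],
])

```text
t: 17.5
tool_pos: [653.5, -89.1, 107.6]
ee_rot: [0.475, 0.524, -0.473, 0.525]
force: [-1.5, -0.3, -2.2]
opening: 25.7
```

```bash
python3 - <<'E' | sed 's/np.float64//g'
from pl import *
st();print(uncab(env.sense()["tool_pos"]));plan(cab(-45,56,106.5),down(YC),1)
E
```

```text
t 17.50 p [653.5 -89.1 107.6] x [ 0.002  0.002 -1.   ] y [0.995 0.101 0.003] F [-1.5 -0.3 -2.2] open 25.7 q [ 0.    0.75  0.18  1.52 -0.16  0.89  0.34]
[-43.4 -15.9 107.6]
dist 71.9 ang 0.2 n 1 tot [  1.3  -1.6 -71.9] [ 0.    -0.002 -0.003] t 17.5
[(1.3), (-1.6), (-71.9), (0.0), (-0.002), (-0.003)]
```

Call:
play_rows([
  [0.8, -0.5, -6, 0, 0, 0],
  [0.8, -0.5, -8, 0, 0, 0],
  [0.6, -0.5, -8, 0, 0, 0],
  [0.6, 0, -6, 0, 0, 0],
])

```text
t: 17.9
tool_pos: [651.1, -67.8, 107.5]
ee_rot: [0.475, 0.519, -0.475, 0.528]
force: [-0.0, -5.8, 2.1]
opening: 25.7
```

```bash
python3 - <<'E' | sed 's/np.float64//g'
from pl import *
st();print(uncab(env.sense()["tool_pos"]));plan(cab(-45,56,106.5),down(YC),1)
for n,w in(("scene",(190,130,350,280)),):
    s=env.snapshot(n);cv2.imwrite(f"pics/i_{n}.png",cv2.resize(s[w[1]:w[3],w[0]:w[2]],None,fx=4,fy=4,interpolation=2))
E
```

```text
t 17.90 p [651.1 -67.8 107.5] x [ 0.01  -0.009 -1.   ] y [0.995 0.096 0.009] F [-0.  -5.8  2.1] open 25.7 q [-0.04  0.74  0.19  1.55 -0.16  0.86  0.3 ]
[-43.6   5.7 107.5]
dist 50.4 ang 0.8 n 1 tot [  0.5  -1.6 -50.3] [-0.004  0.01  -0.009] t 17.9
[(0.5), (-1.6), (-50.3), (-0.004), (0.01), (-0.009)]
```

View pics/i_scene.png

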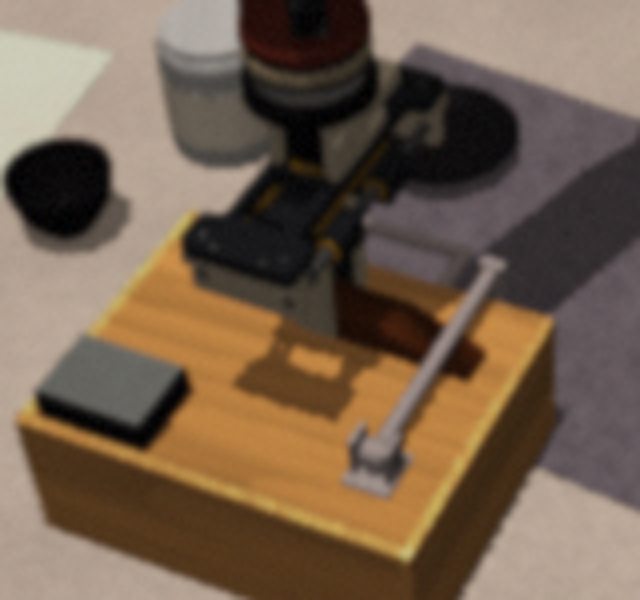

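Call:
play_rows([
  [0.8, -0.5, -8, 0, 0.005, -0.004],
  [0.8, -0.5, -9, 0, 0.005, -0.004],
  [0.8, -0.3, -9, 0, 0, 0],
  [0.6, 0, -6, 0, 0, 0],
])

```text
t: 18.35
tool_pos: [648.7, -54.0, 107.5]
ee_rot: [0.474, 0.512, -0.483, 0.529]
force: [0.4, -6.9, 0.2]
opening: 25.8
```

```bash
python3 - <<'E' | sed 's/np.float64//g'
from pl import *
st();print(uncab(env.sense()["tool_pos"]));plan(cab(-45,56,106.5),down(YC),1)
for n,w in(("scene",(190,130,350,280)),):
    s=env.snapshot(n);cv2.imwrite(f"pics/j_{n}.png",cv2.resize(s[w[1]:w[3],w[0]:w[2]],None,fx=4,fy=4,interpolation=2))
E
```

```text
t 18.35 p [648.7 -54.  107.5] x [ 0.009 -0.027 -1.   ] y [0.996 0.084 0.007] F [ 0.4 -6.9  0.2] open 25.8 q [-0.08  0.73  0.21  1.56 -0.15  0.86  0.26]
[-44.7  19.6 107.5]
dist 36.4 ang 1.9 n 1 tot [ -0.   -0.9 -36.4] [-0.017  0.027 -0.007] t 18.35
[(-0.0), (-0.9), (-36.4), (-0.017), (0.027), (-0.007)]
```

View pics/j_scene.png

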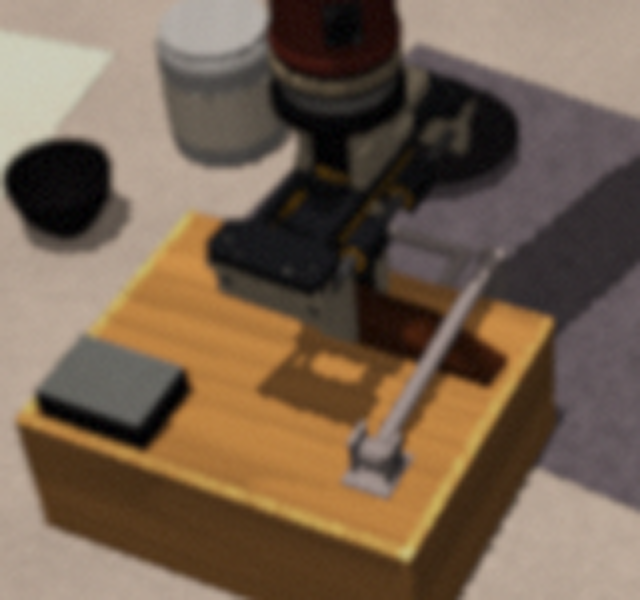

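Call:
play_rows([
  [0.8, -0.3, -14, -0.006, 0.015, -0.003],
  [0.8, -0.3, -14, -0.006, 0.015, -0.003],
  [0.8, 0, -12, -0.006, 0.01, 0],
  [0.5, 0, -8, 0, 0.008, 0],
])

```text
t: 18.8
tool_pos: [645.5, -27.1, 107.1]
ee_rot: [0.477, 0.518, -0.478, 0.525]
force: [0.1, -4.4, 1.1]
opening: 25.6
```

```bash
python3 - <<'E' | sed 's/np.float64//g'
from pl import *
st();print(uncab(env.sense()["tool_pos"]));plan(cab(-45,56,106.5),down(YC),1)
E
```

```text
t 18.80 p [645.5 -27.1 107.1] x [ 0.007 -0.009 -1.   ] y [0.996 0.088 0.006] F [ 0.1 -4.4  1.1] open 25.6 q [-0.11  0.73  0.2   1.57 -0.17  0.85  0.24]
[-45.1  46.7 107.1]
dist 9.3 ang 0.9 n 1 tot [ 0.5 -0.  -9.3] [-0.012  0.009 -0.006] t 18.8
[(0.5), (-0.0), (-9.3), (-0.012), (0.009), (-0.006)]
```

Call:
play_rows([
  [0.5, 0, -6, -0.006, 0.005, -0.003],
  [0.5, 0, -5, -0.006, 0.005, 0],
  [0.3, 0, -2, 0, 0, 0],
  [0, 0, 0, 0, 0, 0],
])

```text
t: 19.2
tool_pos: [644.8, -21.3, 107.1]
ee_rot: [0.474, 0.52, -0.477, 0.528]
force: [0.2, -2.1, -0.2]
opening: 25.9
```

```bash
python3 - <<'E' | sed 's/np.float64//g'
from pl import *
st();print(uncab(env.sense()["tool_pos"]));plan(cab(-45,56,106.5),down(YC),1)
for n,w in(("top",(290,100,430,220)),("scene",(190,130,350,280)),):
    s=env.snapshot(n);cv2.imwrite(f"pics/k_{n}.png",cv2.resize(s[w[1]:w[3],w[0]:w[2]],None,fx=4,fy=4,interpolation=2))
E
```

```text
t 19.20 p [644.8 -21.3 107.1] x [ 0.005 -0.011 -1.   ] y [0.995 0.097 0.004] F [ 0.2 -2.1 -0.2] open 25.9 q [-0.12  0.73  0.2   1.57 -0.16  0.85  0.23]
[-45.2  52.5 107.1]
dist 3.5 ang 0.7 n 1 tot [ 0.5  0.2 -3.5] [-0.003  0.011 -0.004] t 19.2
[(0.5), (0.2), (-3.5), (-0.003), (0.011), (-0.004)]
```

View pics/k_scene.png

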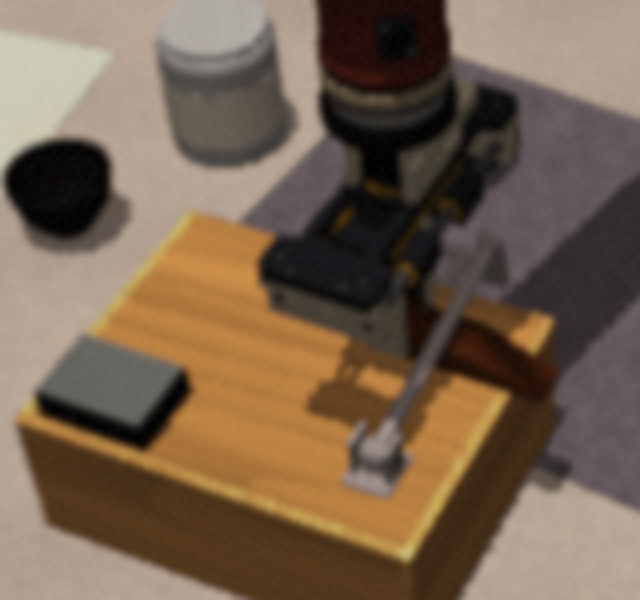

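View pics/k_top.png

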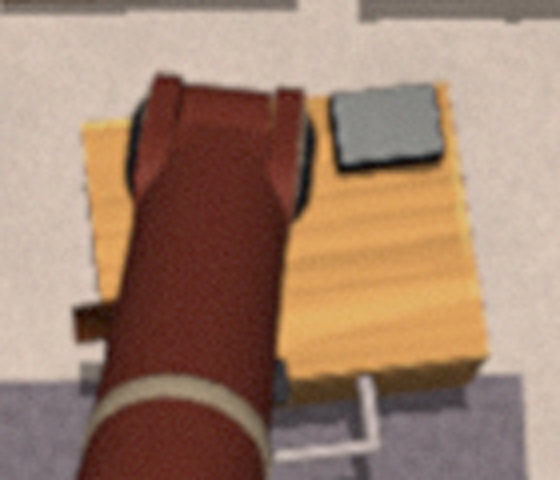

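Call:
play_rows([
  [0.5, 0, -5, 0, 0.005, 0],
  [0.5, 0, -5, 0, 0.005, 0],
  [0, 0, -2, 0, 0, 0],
  [0, 0, 0, 0, 0, 0],
])

```text
t: 19.7
tool_pos: [644.1, -15.9, 107.1]
ee_rot: [0.475, 0.519, -0.477, 0.527]
force: [-0.7, -2.9, 0.8]
opening: 25.6
```

```bash
python3 - <<'E' | sed 's/np.float64//g'
from pl import *
st();print(uncab(env.sense()["tool_pos"]))
E
```

```text
t 19.70 p [644.1 -15.9 107.1] x [ 0.006 -0.01  -1.   ] y [0.996 0.094 0.005] F [-0.7 -2.9  0.8] open 25.6 q [-0.13  0.72  0.2   1.58 -0.16  0.85  0.22]
[-45.5  57.9 107.1]
```

Call:
play_rows([
  [0, 0, 0, 0, 0, 0],
  [0, 0, 0, 0, 0, 0],
  [0, 0, 0, 0, 0, 0],
  [0, 0, 0, 0, 0, 0],
], jaw=-0.2)

```text
t: 20.1
tool_pos: [643.1, -6.6, 105.9]
ee_rot: [0.476, 0.524, -0.473, 0.524]
force: [1.1, 1.0, -0.4]
opening: 52.8
```

Call:
play_rows([
  [-6, 0, 0, 0, 0, 0],
  [-15, 0, 0, 0, 0, 0],
  [-25, 0, 0, 0, 0, 0],
  [-25, 0, 0, 0, 0, 0],
  [-12, 0, 0, 0, 0, 0],
])

```text
t: 20.6
tool_pos: [641.1, -4.8, 189.9]
ee_rot: [0.474, 0.527, -0.474, 0.523]
force: [0.4, -0.2, 0.5]
opening: 55.7
```

```bash
python3 - <<'E' | sed 's/np.float64//g'
from pl import *
st();print(uncab(env.sense()["tool_pos"]));plan(cab(-148,-10,190),down(YC))
for n,w in(("top",(290,100,430,220)),("scene",(190,130,350,280)),):
    s=env.snapshot(n);cv2.imwrite(f"pics/l_{n}.png",cv2.resize(s[w[1]:w[3],w[0]:w[2]],None,fx=4,fy=4,interpolation=2))
E
```

```text
t 20.60 p [641.1  -4.8 189.9] x [-0.004  0.005 -1.   ] y [ 0.995  0.101 -0.003] F [ 0.4 -0.2  0.5] open 55.7 q [-0.15  0.64  0.21  1.49 -0.15  1.04  0.2 ]
[-47.3  69.3 189.9]
dist 128.2 ang 0.3 n 3 tot [  -0.2 -100.7   79.3] [ 0.    -0.005  0.003] t 20.6
[(-0.1), (-33.6), (26.4), (0.0), (-0.002), (0.001)]
[(-0.1), (-33.6), (26.4), (0.0), (-0.002), (0.001)]
[(-0.1), (-33.6), (26.4), (0.0), (-0.002), (0.001)]
```

View pics/l_scene.png

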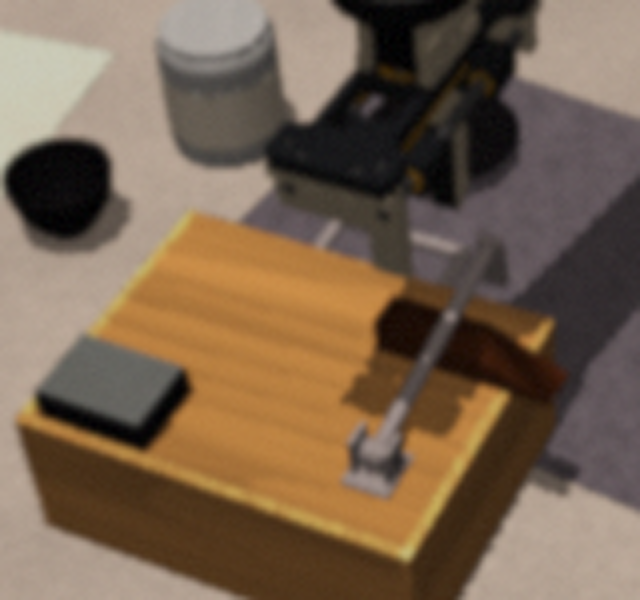

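The bar now rests on the wedge's level part (crossing at about (440,330), wedge heel at (380,325)), and the gripper is free of it. Next, the handle.

```bash
python3 - <<'E'
from pl import *
f=lambda u,v:((u+.5)/5-.5+300,(v+.5)/5-.5+110)
for p in((255,524),(423,508)): print(uncab(unproj("top",f(*p),80)[0]))
g=lambda u,v:((u+.5)/4-.5+180,(v+.5)/4-.5+170)
for p in((383,57),(505,93)): print(uncab(unproj("scene",g(*p),80)[0]))
E
```

```text
[-148.7   44.2   80. ]
[-150.5  -48.4   80. ]
[-148.1  -46.1   80. ]
[-148.6   43.3   80. ]
```

Call:
play_rows([
  [0, -22, 16, 0, 0, 0],
  [0, -32, 25, 0, 0, 0],
  [0, -26, 22, 0, 0, 0],
  [0, -10, 8, 0, 0, 0],
  [0, 0, 0, 0, 0, 0],
], jaw=0.14)

```text
t: 21.2
tool_pos: [554.3, -83.5, 183.7]
ee_rot: [0.473, 0.53, -0.473, 0.521]
force: [0.1, -0.1, 0.1]
opening: 39.8
```

```bash
python3 - <<'E' | sed 's/np.float64//g'
from pl import *
st();print(uncab(env.sense()["tool_pos"]));plan(cab(-148,-12,130),down(YC),1)
E
```

```text
t 21.20 p [554.3 -83.5 183.7] x [-0.01   0.008 -1.   ] y [ 0.994  0.105 -0.009] F [ 0.1 -0.1  0.1] open 39.8 q [-0.02  0.52  0.21  1.73 -0.14  0.91  0.35]
[-141.5   -0.3  183.7]
dist 55.3 ang 0.8 n 1 tot [53.6 -6.  12.1] [ 0.004 -0.009  0.009] t 21.2
[(53.6), (-6.0), (12.1), (0.004), (-0.009), (0.009)]
```

Call:
play_rows([
  [10, -3, 5, 0, -0.004, 0.004],
  [16, -3, 5, 0, -0.004, 0.004],
  [16, -2, 3, 0, 0, 0],
  [10, 0, 0, 0, 0, 0],
  [2, 0, 0, 0, 0, 0],
])

```text
t: 21.7
tool_pos: [554.0, -89.1, 126.1]
ee_rot: [0.473, 0.528, -0.468, 0.527]
force: [1.1, 0.4, -0.2]
opening: 40.0
```

```bash
python3 - <<'E' | sed 's/np.float64//g'
from pl import *
st();print(uncab(env.sense()["tool_pos"]));plan(cab(-149,-12,61),down(YC),1)
E
```

```text
t 21.70 p [554.  -89.1 126.1] x [ 0.004  0.006 -1.   ] y [0.993 0.114 0.004] F [ 1.1  0.4 -0.2] open 40.0 q [ 0.    0.59  0.19  1.8  -0.16  0.76  0.39]
[-142.4   -5.8  126.1]
dist 65.8 ang 0.9 n 1 tot [65.1 -6.9  6.5] [ 0.013 -0.006 -0.004] t 21.7
[(65.1), (-6.9), (6.5), (0.013), (-0.006), (-0.004)]
```

Call:
play_rows([
  [8, -5, 4, 0.01, -0.003, 0],
  [10, -4, 3, 0, -0.003, 0],
  [4, -1, 0, 0, 0, 0],
  [0, 0, 0, 0, 0, 0],
])

```text
t: 22.1
tool_pos: [546.8, -95.0, 102.8]
ee_rot: [0.475, 0.524, -0.471, 0.527]
force: [-0.1, 0.2, 0.4]
opening: 40.1
```

```bash
python3 - <<'E' | sed 's/np.float64//g'
from pl import *
st();print(uncab(env.sense()["tool_pos"]));plan(cab(-149,-12,61),down(YC),1)
s=env.snapshot("top");cv2.imwrite("pics/m.png",cv2.resize(s[140:260,300:440],None,fx=4,fy=4,interpolation=2))
E
```

```text
t 22.10 p [546.8 -95.  102.8] x [ 0.007  0.001 -1.   ] y [0.994 0.106 0.007] F [-0.1  0.2  0.4] open 40.1 q [ 0.01  0.61  0.18  1.84 -0.17  0.69  0.4 ]
[-150.1  -10.9  102.8]
dist 41.8 ang 0.5 n 1 tot [41.8  0.9  1.1] [ 0.006 -0.    -0.007] t 22.1
[(41.8), (0.9), (1.1), (0.006), (-0.0), (-0.007)]
```

View pics/m.png

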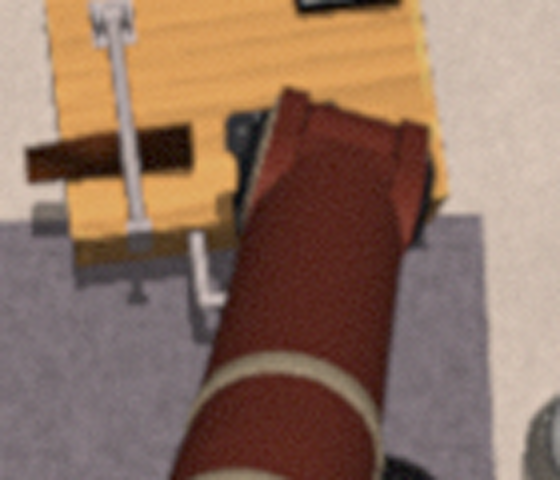

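Call:
play_rows([
  [10, 0, 0, 0, 0, -0.003],
  [14, 0, 0, 0, 0, -0.003],
  [12, 0, 0, 0, 0, 0],
  [5, 0, 0, 0, 0, 0],
  [0, 0, 0, 0, 0, 0],
])

```text
t: 22.65
tool_pos: [548.4, -94.6, 59.1]
ee_rot: [0.473, 0.525, -0.472, 0.527]
force: [-0.4, -0.8, 0.1]
opening: 39.9
```

```bash
python3 - <<'E' | sed 's/np.float64//g'
from pl import *
st();print(uncab(env.sense()["tool_pos"]));plan(cab(-149,-12,61),down(YC),1)
E
```

```text
t 22.65 p [548.4 -94.6  59.1] x [ 0.003  0.    -1.   ] y [0.994 0.107 0.003] F [-0.4 -0.8  0.1] open 39.9 q [ 0.03  0.68  0.17  1.87 -0.19  0.6   0.42]
[-148.6  -10.8   59.1]
dist 2.3 ang 0.4 n 1 tot [-1.9 -0.4  1.2] [ 0.006 -0.    -0.003] t 22.65
[(-1.9), (-0.4), (1.2), (0.006), (-0.0), (-0.003)]
```

Call:
play_rows([
  [-1, 0, 0, 0, 0, 0],
  [0, 0, 0, 0, 0, 0],
  [0, 0, 0, 0, 0, 0],
  [0, 0, 0, 0, 0, 0],
  [0, 0, 0, 0, 0, 0],
], jaw=1)

```text
t: 23.15
tool_pos: [549.1, -94.9, 60.8]
ee_rot: [0.474, 0.525, -0.471, 0.527]
force: [0.7, 0.4, -3.0]
opening: 9.1
```

```bash
python3 - <<'E' | sed 's/np.float64//g'
from pl import *
st();print(uncab(env.sense()["tool_pos"]))
E
```

```text
t 23.15 p [549.1 -94.9  60.8] x [ 0.005 -0.    -1.   ] y [0.994 0.107 0.005] F [ 0.7  0.4 -3. ] open 9.1 q [ 0.03  0.68  0.17  1.87 -0.19  0.61  0.41]
[-147.8  -11.1   60.8]
```

Call:
play_rows([
  [0, -6, 0, 0, 0, 0],
  [0, -10, 0, 0, 0, 0],
  [0, -12, 0, 0, 0, 0],
  [0, -12, 0, 0, 0, 0],
  [0, -10, 0, 0, 0, 0],
])

```text
t: 23.65
tool_pos: [500.0, -100.1, 60.8]
ee_rot: [0.475, 0.523, -0.469, 0.53]
force: [1.7, 0.3, -1.7]
opening: 8.8
```

```bash
python3 - <<'E' | sed 's/np.float64//g'
from pl import *
st();print(uncab(env.sense()["tool_pos"]));plan(cab(-228,-11,61),down(YC),1)
E
```

```text
t 23.65 p [ 500.  -100.1   60.8] x [ 0.013 -0.001 -1.   ] y [0.994 0.108 0.013] F [ 1.7  0.3 -1.7] open 8.8 q [ 0.05  0.63  0.15  2.   -0.19  0.51  0.45]
[-197.2  -11.3   60.8]
dist 30.8 ang 0.8 n 1 tot [ -0.6 -30.8  -0.5] [ 0.007  0.002 -0.013] t 23.65
[(-0.6), (-30.8), (-0.5), (0.007), (0.002), (-0.013)]
```

Call:
play_rows([
  [0, -8, 0, 0, 0, -0.006],
  [0, -8, 0, 0, 0, -0.006],
  [0, -7, 0, 0, 0, 0],
  [0, -5, 0, 0, 0, 0],
  [0, -4, 0, 0, 0, 0],
])

```text
t: 24.15
tool_pos: [471.2, -103.2, 60.9]
ee_rot: [0.474, 0.522, -0.47, 0.531]
force: [10.8, 1.8, -15.3]
opening: 9.2
```

```bash
python3 - <<'E' | sed 's/np.float64//g'
from pl import *
st();print(uncab(env.sense()["tool_pos"]))
E
```

```text
t 24.15 p [ 471.2 -103.2   60.9] x [ 0.013 -0.003 -1.   ] y [0.994 0.109 0.013] F [ 10.8   1.8 -15.3] open 9.2 q [ 0.07  0.6   0.15  2.08 -0.19  0.46  0.47]
[-226.2  -11.5   60.9]
```

Call:
play_rows([
  [0, -4, 0, 0, 0, 0],
  [0, -4, 0, 0, 0, 0],
  [0, -2, 0, 0, 0, 0],
])

```text
t: 24.45
tool_pos: [471.6, -103.1, 60.8]
ee_rot: [0.478, 0.517, -0.464, 0.537]
force: [3.9, 1.3, -4.0]
opening: 8.7
```

```bash
python3 - <<'E' | sed 's/np.float64//g'
from pl import *
st();print(uncab(env.sense()["tool_pos"]))
E
```

```text
t 24.45 p [ 471.6 -103.1   60.8] x [ 0.034 -0.005 -0.999] y [0.993 0.112 0.033] F [ 3.9  1.3 -4. ] open 8.7 q [ 0.08  0.59  0.14  2.09 -0.19  0.43  0.47]
[-225.8  -11.5   60.8]
```

Call:
play_rows([
  [0, -6, 0, 0, 0, -0.03],
  [0, -8, 0, 0, 0, -0.01],
  [0, -8, 0, 0, 0, -0.01],
])

```text
t: 24.75
tool_pos: [471.4, -103.4, 60.9]
ee_rot: [0.472, 0.518, -0.467, 0.539]
force: [14.6, 1.6, -17.3]
opening: 9.0
```

```bash
python3 - <<'E' | sed 's/np.float64//g'
from pl import *
st();s=env.sense();print(uncab(s["tool_pos"]),uncab(np.array(s["tool_pos"])-18.8*R.from_quat(s["ee_rot"]).as_matrix()[:,0]))
s=env.snapshot("scene");cv2.imwrite("pics/n.png",cv2.resize(s[100:280,180:420],None,fx=3,fy=3,interpolation=2))
E
```

```text
t 24.75 p [ 471.4 -103.4   60.9] x [ 0.026 -0.015 -1.   ] y [0.993 0.118 0.024] F [ 14.6   1.6 -17.3] open 9.0 q [ 0.06  0.6   0.15  2.09 -0.18  0.44  0.47]
[-226.1  -11.7   60.9] [-226.5  -11.4   79.7]
```

View pics/n.png

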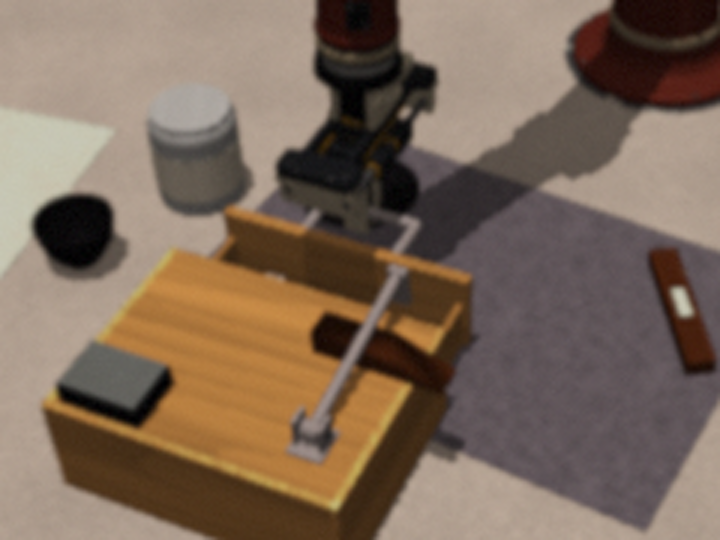

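Call:
play_rows([
  [0, 0, 0, 0, 0, 0],
  [0, 0, 0, 0, 0, 0],
  [0, 0, 0, 0, 0, 0],
  [0, 0, 0, 0, 0, 0],
], jaw=0)

```text
t: 25.2
tool_pos: [469.4, -103.4, 61.0]
ee_rot: [0.471, 0.519, -0.468, 0.538]
force: [0.3, -0.0, -0.1]
opening: 36.2
```

```bash
python3 - <<'E' | sed 's/np.float64//g'
from pl import *
st();s=env.sense();print(uncab(s["tool_pos"]))
E
```

```text
t 25.20 p [ 469.4 -103.4   61. ] x [ 0.022 -0.014 -1.   ] y [0.993 0.119 0.021] F [ 0.3 -0.  -0.1] open 36.2 q [ 0.06  0.6   0.15  2.09 -0.18  0.44  0.47]
[-228.1  -11.5   61. ]
```

Call:
play_rows([
  [-8, 0, 0, 0, 0, 0],
  [-18, 0, 0, 0, 0, 0],
  [-28, 0, 0, 0, 0, 0],
  [-35, 0, 0, 0, 0, 0],
  [-35, 0, 0, 0, 0, 0],
])

```text
t: 25.7
tool_pos: [460.1, -101.9, 186.7]
ee_rot: [0.468, 0.523, -0.472, 0.533]
force: [0.1, -0.7, 0.1]
opening: 46.3
```

Call:
play_rows([
  [-25, 0, 0, 0, 0, 0],
  [-10, 0, 0, 0, 0, 0],
  [0, 0, 0, 0, 0, 0],
  [0, 0, 0, 0, 0, 0],
])

```text
t: 26.1
tool_pos: [459.8, -102.7, 230.1]
ee_rot: [0.471, 0.52, -0.47, 0.535]
force: [-0.8, 0.3, -0.3]
opening: 46.2
```

```bash
python3 - <<'E' | sed 's/np.float64//g'
from pl import *
st()
for n in("top","scene"):
    s=env.snapshot(n);cv2.imwrite(f"pics/{n}9.png",s)
E
```

```text
t 26.10 p [ 459.8 -102.7  230.1] x [ 0.017 -0.014 -1.   ] y [0.993 0.114 0.015] F [-0.8  0.3 -0.3] open 46.2 q [-0.02  0.32  0.25  1.92 -0.09  0.89  0.38]
```

View pics/scene9.png

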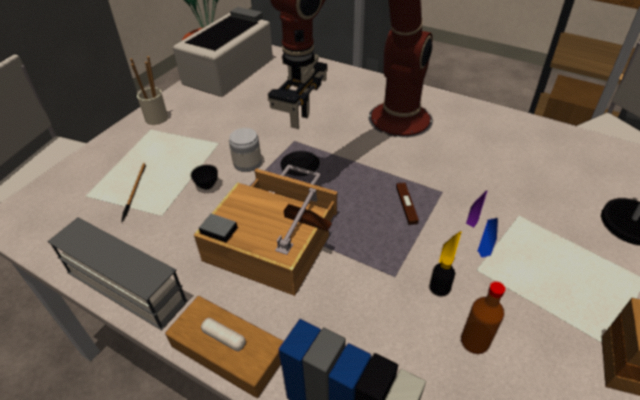

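View pics/top9.png

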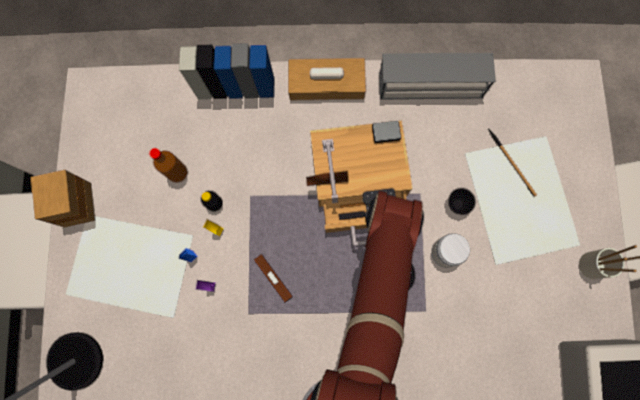

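```bash
python3 - <<'E'
from pl import *
a=cv2.imread("pics/scene0.png");b=cv2.imread("pics/scene9.png")
for n,(u,v,w) in dict(cup=(245,150,20),pot=(204,178,15),palette=(300,163,22),paper=(407,203,22),ink=(442,280,18),yellow=(452,248,12),blue=(488,238,16),purple=(478,208,14)).items():
    t=cv2.cvtColor(a[v-w:v+w,u-w:u+w],6);S=cv2.cvtColor(b[v-w-6:v+w+6,u-w-6:u+w+6],6)
    m=cv2.matchTemplate(S,t,cv2.TM_CCOEFF_NORMED);_,mx,_,l=cv2.minMaxLoc(m);print(n,np.array(l)-6,round(mx,3))
cv2.imwrite("pics/z.png",cv2.resize(b[150:270,230:350],None,fx=5,fy=5,interpolation=2))
E
```

```text
cup [0 0] 0.999
pot [0 0] 0.999
palette [ 0 -1] 0.884
paper [0 0] 0.998
ink [0 0] 1.0
yellow [0 3] 0.92
blue [0 0] 1.0
purple [0 0] 0.991
```

View pics/z.png

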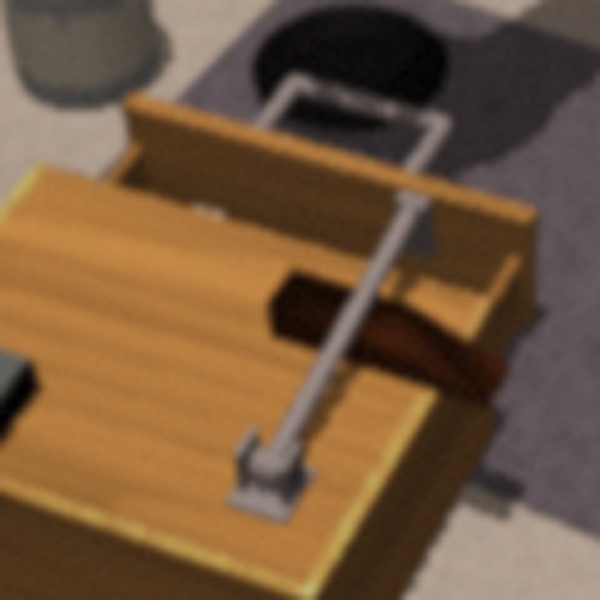

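```bash
python3 - <<'E'
from pl import *
for p in((300,80),(445,118)): print(uncab(unproj("scene",((p[0]+.5)/5-.5+230,(p[1]+.5)/5-.5+150),82)[0]))
a=cv2.imread("pics/top0.png");b=cv2.imread("pics/top9.png")
u,v,w=213,228,11
t=a[v-w:v+w,u-w:u+w];m=cv2.matchTemplate(b[v-w-6:v+w+6,u-w-6:u+w+6],t,cv2.TM_CCOEFF_NORMED);print(cv2.minMaxLoc(m))
env.sign_off()
E
```

```text
[-227.7  -44.1   82. ]
[-230.1   42.6   82. ]
(-0.3126205503940582, 0.9984829425811768, (12, 0), (6, 6))
the job is handed in; nothing more can be done
```

The job is handed in at about 26 s on the robot's clock, with the wedge under the catch bar and the drawer pulled out to its stop.

**What I did:**
- **Laying down:** I picked up the standing dark wedge and carried it to the clear mat. There I leaned it about 40° over the edge between heel and base and let go, and it fell flat on its base.
- **Wedging the catch:** I took it again by the thick end and slid it nose first under the bar. The highest force reading while sliding was about 7 N. I then let go and lifted clear.
- **Drawer:** I pinched the handle from above and pulled until the drawer stopped, then opened the jaws and lifted away.

**Last checks:**
- **Bar:** it rests on the wedge's level part, about 45 mm from the heel, and stayed up after release.
- **Drawer:** the tool measured about 78.5 mm of travel, 1.5 mm short of the nominal 80. The drawer did not move further under a 15 N pull, and the picture puts the handle about 80 mm out, so I take it to be at the stop.
- **Bystanders:** the ink bottle, food cup, water pot, paperweight and the blue and purple look-alikes match the first picture exactly. The yellow one seemed shifted by 3 pixels in the side view, because the wedge no longer stands behind it. The top view shows no shift.
- **Palette:** its match was weaker, with a 1 pixel shift, because the drawer handle now overlaps it in the picture. I could not check it separately: the arm hid it in the top view. Nothing came near it.

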